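# Roll the wrist pins onto the inspection line

## Robot

A 6-joint arm with a two-finger parallel gripper is mounted at the origin on the work surface. World frame = base frame: x ahead of the robot, y to its left, z up, the work surface at z = 0. Lengths are in m, angles in rad, forces in N, time in s.
With the tool pointing down it reaches from about 0.425 to 0.95 m from the base axis. Payload 3.5 kg.
Tool frame: the origin (TCP) lies midway between the tips of the shut fingers; the grasp point (between the pads) lies robot.grip_depth behind it (robot.grip_depth is the distance from the TCP to the grasp point, in m); y points along the fingers, x is the direction in which the jaws open and shut, and the axes are right-handed (so a half turn about y gives the same grasp; the last joint's range is limited). The gripper opens to 85 mm and grips with 20 to 120 N. Pads are 22 mm wide; open, the fingers measure 114 mm over their backs; the gripper's body (76 mm by 85 mm) begins 54 mm behind the grasp point. The pads swing forward as they close: fully open they stand 13 mm farther back than shut.
Start: joints at [1.108, 0.286, 1.577, -0, 1.279, -0.15], TCP at [0.208, 0.642, 0.231] pointing down, gripper open.
Joint ranges: [-2.77, 2.77], [-0.9, 2.22], [0.21, 2.48], [-1.53, 4.67], [0.24, 2.81], [-2.84, 2.84]. Speed limits (rad/s): [2.79, 2.79, 3.14, 3.14, 3.14, 3.14].

## Interface

Orientations are given as [roll, pitch, yaw] about the fixed x, y, z axes, in that order (R = Rz(yaw) Ry(pitch) Rx(roll)).
In Python, from bench import robot, imaging, finder gives the robot as it stands.
- The arm moves only by the tool play_rows, never from a script. Its arguments are lists of equal length, an entry for each row: "xyz": the shift along the tool's x, y, z in cm, a list of three; "delta_rot": the turn, a rotation vector about the tool's x, y, z in rad, a list of three; "gripper": the closure in counts, from 0 (fully open) to 255 (shut). In form: {"xyz": [[tx, ty, tz], ...], "delta_rot": [[wx, wy, wz], ...], "gripper": [gripper, ...]}. A call has 1 to 8 rows; each row shifts and turns the commanded pose from where the row before left it, along the tool's axes as they then stand; what a row does not reach is not made up. A row lasts 1/8 s, in which the tool goes at most 62.5 mm and 10.7 degrees, less where a joint would pass 70% of its speed; a pose out of reach is approached as far as the arm can. A call with a gripper value outside its range is refused whole. The fingers move at their own pace and stop on an object; "grip_force" is the grip in N (left out, the last holds). Time passes only in rows, so rows that do not move let the fingers close. It gives the time, the measured TCP pose, the force and the opening at its end, in the units of the state.
- robot.get_state(): the state, without advancing time (a new reading comes with each control period).
- imaging.camera(name): name is "scene" or "top" or "wrist"; returns a dict with "pixels" (384x512x3 uint8, red, green, blue), "fx", "fy", "cx", "cy" (pixels), "origin" and "rotation" of the camera in the world. Camera axes: x right, y down, z forward; pixel columns grow to the right and rows downward; lengths in m; the calibration is good to about 2 mm. A picture is of the moment at which its call begins. There is no depth.
- robot.finish_job(): hands the job in, once; it reports no verdict.
Trained networks look in a picture, given as the dict that the camera call returned (one of the last four; its "shot" number tells which), for a name from the list of things; names that differ only in an ending like _2 or _b are one class to them, and where a whole thing is asked for, a point or a joint stands for the part that bears it (a point fixed in the world has none). Each returns a list of dicts, best first, with "score" (0 to 1); they miss things now and then, are a little off and sometimes report something else, mostly with a low value. They report only what shows in the picture. A call takes as long as a camera call. They do not tell look-alikes from the thing itself.
- finder.outline_of(picture, label): "region" (384x512 bool, what is visible of it) and "centre" ([column, row] in pixels, amid what is visible of it).
- finder.landmark_of(picture, label): "centre" ([column, row] in pixels: a listed point, or the origin of a listed thing).
The state is a dict: "t": time; "joint_positions": joint angles; "dq": joint speeds; "effort": joint torques, N m; "tool_pos": TCP position; "eef_rot": TCP orientation; "force": force on the tool from outside, world axes, zero at the start; "moment": the same for the moment, N m; "grip_width": finger opening in m.
Only numpy, scipy, OpenCV 4.12 (cv2) and the standard library are available. Lean on these libraries where they do the work, as an engineer would, in place of code of your own. Each camera call takes 0.05 s, during which the arm holds its last target.

## Task

Roll the two steel wrist pins over the rubber mat of the inspection board with your fingertips, pushing gently at the top of each, until both lie lengthwise on the white line, the line running under the middle of each, so that they can be compared. They must only be rolled, never picked up, dragged or slid; leave the sockets, the bearing and everything else where they are.

Things in the scene. Friction and masses are not known exactly. Their poses are not given: they have to be found in the camera images.
- board: Fixed flat inspection board, 320 (x) by 360 (y) mm: black rubber mat with a thin aluminium rim. Origin: centre of its underside, on the table. The mat's top is 16 mm above the table; the rim stands 5 mm above the mat. A white line 5 mm wide crosses the mat along the board's y axis at board x = 0. Turned up to 17 degrees; its x axis points away from the robot.
- line (a point): Middle of the painted line, on the mat's top; axes as the board's: y along the line, x square to it, z up.
- long_pin: Hollow steel wrist pin (plain tube, polished, oily, about 0.4 kg), diameter 36 mm, length 90 mm, lying on the mat 50 to 90 mm to one side of the line, up to 5 degrees askew. Origin: its centre, 18 mm above the mat; its y axis is the cylinder's axis (x and z turn as it rolls). It rolls freely and stops a few mm after a slow push (30 to 50 mm/s) ends; it rolls square to its own axis.
- short_pin: The same kind of wrist pin, 30 mm in diameter, 70 mm long (about 0.22 kg), on the other side of the line from the long pin and further along it. Which pin is on the near side varies. Origin: its centre, 15 mm above the mat; y axis = cylinder's axis.
- deep_socket: Steel deep socket, 26 mm in diameter, 62 mm tall, standing on the mat between the two pins' tracks; origin at the centre of its foot. Not part of the job; leave it where it is.
- short_socket: Steel short socket, 32 mm in diameter, 36 mm tall, standing on the far left part of the mat; origin at the centre of its foot. Not part of the job; leave it where it is.
- bearing: Steel ring bearing, 42 mm in diameter, 14 mm high, lying flat on the near right part of the mat; origin at the centre of its underside. Not part of the job; leave it where it is.
- piston: Aluminium piston, 82 mm in diameter, 62 mm tall, standing on the table to the left; origin at the centre of its foot. Not part of the job; leave it where it is.
- can: Blue drink can, 58 mm in diameter, 125 mm tall, on the table to the right; origin at the centre of its foot. Not part of the job; leave it where it is.
- wrench: Wrench 200 mm long, lying on the table to the right; origin at its middle. Not part of the job; leave it where it is.
- pedal: Black plastic car pedal about 300 mm long, 45 mm high, lying on the table to the left; origin near its middle. Not part of the job; leave it where it is.
- screwdriver: Screwdriver lying on the table to the left; origin near its middle. Not part of the job; leave it where it is.
Mind the look-alikes: they are no part of the job. What is shaped like the long_pin but orange, purple or red is not meant.

How it is judged:
By the outcome, as a careful person would: the job done as asked, in the order asked, and still so for the second after the job is handed in, with the robot touching nothing.
It also fails if it takes over 53 s, if anything falls off the work surface, if the arm or the gripper's body presses on something with over 40 N, if the wrist force passes 120 N, or if a joint passes its speed limit or range.

## Working session

There is one attempt and no reset: what is moved stays moved. The work goes in short steps, Python scripts to look and compute and a tool call to move; the robot and the scene stay as the last step left them, time stands still between calls to the robot, and variables do not carry over. Pictures are saved under pics/ and viewed, and the job is handed in when it is done.

Besides the shell and the picture viewer there is one more tool, called after "Request:" by a JSON object that holds its "api" and its "payload". play_rows: Moves the arm, as the interface text tells. Its arguments: {"type":"object","properties":{"xyz":{"type":"array","items":{"type":"array","items":{"type":"number"}}},"delta_rot":{"type":"array","items":{"type":"array","items":{"type":"number"}}},"gripper":{"type":"array","items":{"type":"number"}},"grip_force":{"type":"number"}},"required":["xyz","delta_rot","gripper"]}

```bash
ls; mkdir -p pics
python3 - <<'E'
from bench import robot, imaging, finder
import cv2, numpy as np
s=robot.get_state()
for k in ['t','tool_pos','eef_rot','force','grip_width']: print(k,s[k])
print(robot.grip_depth)
for n in ['top','scene']:
    c=imaging.camera(n)
    cv2.imwrite(f'pics/{n}0.png',cv2.cvtColor(c['pixels'],cv2.COLOR_RGB2BGR))
    print(n,c['fx'],c['fy'],c['cx'],c['cy'],c['origin'],np.round(c['rotation'],4).tolist())
    for l in ['long_pin','short_pin','line','deep_socket','board','short_socket','bearing']:
        try:
            print(l,[(np.round(r['centre'],1).tolist(),round(float(r['score']),2)) for r in finder.landmark_of(c,l)][:4])
        except Exception as e: print(l,e)
E
```

```text
pics
t 0.0
tool_pos [0.20736876 0.64166371 0.22991937]
eef_rot [-1.57039393  0.00236721  1.25801871]
force [ 0.00569558 -0.52414494 -0.00575983]
grip_width 0.0857129278875529
0.0187
top 357.42389597146683 357.42389597146683 256.2918052221874 195.57778339362525 [ 0.31539186 -0.01891809  1.06329409] [-3.0432, 0.0305, -1.5709]
long_pin [([391.0, 262.5], 0.77), ([246.0, 189.2], 0.68), ([157.3, 273.4], 0.56)]
short_pin [([285.6, 127.1], 0.71)]
line [([261.9, 155.2], 0.79)]
deep_socket [([262.7, 157.7], 0.66)]
board [([262.7, 153.6], 0.7), ([123.1, 167.6], 0.3)]
short_socket [([218.8, 125.6], 0.66), ([402.9, 190.7], 0.26)]
bearing [([303.9, 182.4], 0.58), ([282.6, 126.1], 0.4)]
scene 465.29677354850435 465.29677354850435 251.34725999906084 190.78132792168492 [ 1.44461081 -0.21526999  1.01282282] [-2.3111, 0.0217, 1.3457]
long_pin [([266.0, 197.8], 0.88), ([124.5, 179.9], 0.83), ([339.1, 176.4], 0.79), ([315.9, 141.4], 0.57)]
short_pin [([239.8, 248.4], 0.66)]
line [([257.0, 227.9], 0.97)]
deep_socket [([257.1, 232.4], 0.67)]
board [([256.5, 234.8], 0.88), ([114.3, 229.7], 0.56)]
short_socket [([307.8, 241.7], 0.58)]
bearing []
```

View images.

Run:
```python
import cv2
a=cv2.imread('pics/top0.png'); cv2.imwrite('pics/top0c.png',cv2.resize(a[80:240,150:360],None,fx=3.6,fy=3.6,interpolation=cv2.INTER_CUBIC))
```

```text
(no output)
```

View pics/top0.png

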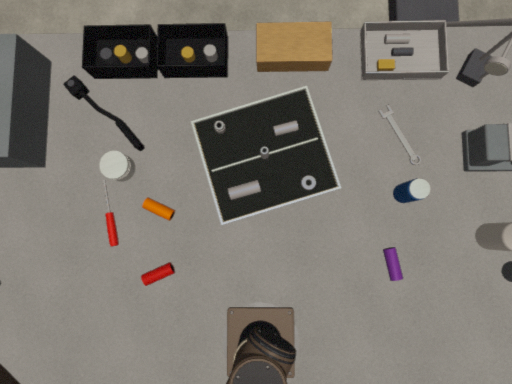

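View pics/scene0.png

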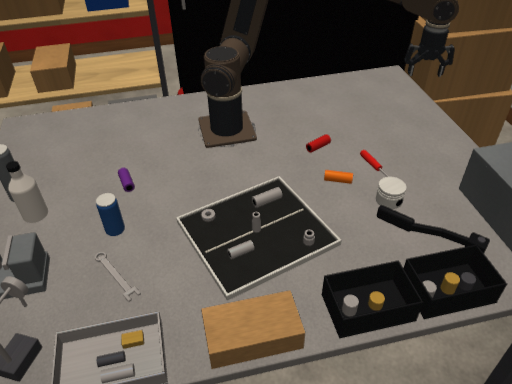

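View pics/top0c.png

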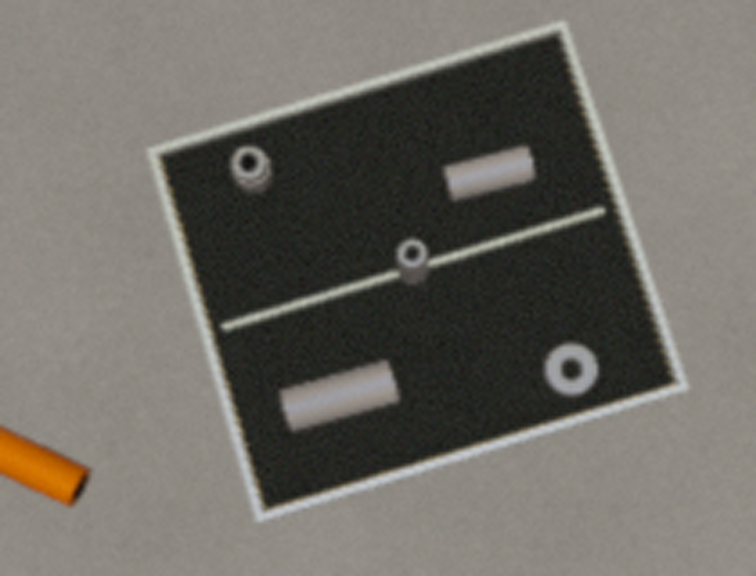

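```bash
cat > h.py <<'E'
import numpy as np, cv2
from scipy.spatial.transform import Rotation as Ro
def rpy(v): return Ro.from_euler('xyz',v).as_matrix()
def camR(c):
    r=np.array(c['rotation'],float)
    return r if r.shape==(3,3) else rpy(r)
def ray(c,uv,z):
    R=camR(c); o=np.array(c['origin'])
    d=R@np.array([(uv[0]-c['cx'])/c['fx'],(uv[1]-c['cy'])/c['fy'],1.])
    return o+d*(z-o[2])/d[2]
def proj(c,p):
    R=camR(c); q=R.T@(np.array(p)-np.array(c['origin']))
    return np.array([c['fx']*q[0]/q[2]+c['cx'],c['fy']*q[1]/q[2]+c['cy']])
def save(c,n,scale=1.5):
    cv2.imwrite(f'pics/{n}.png',cv2.resize(cv2.cvtColor(c['pixels'],cv2.COLOR_RGB2BGR),None,fx=scale,fy=scale))
E
python3 - <<'E'
from bench import robot, imaging, finder
from h import *
c=imaging.camera('top')
# board corners outer in crop/3.6
for uv in [(568,24),(686,386),(258,520),(152,152)]:
    print(np.round(ray(c,(uv[0]/3.6+150,uv[1]/3.6+80),.021),3))
for n,uv,z in [('L1',(606,210),.016),('L2',(222,328),.016),('long',(340,396),.034),('longA',(285,410),.034),('longB',(396,381),.034),('short',(489,173),.031),('shortA',(449,183),.031),('shortB',(531,163),.031),('deep top',(411,252),.078),('bear',(571,370),.03),('ss',(250,160),.052)]:
    print(n,np.round(ray(c,(uv[0]/3.6+150,uv[1]/3.6+80),z),3))
E
```

```text
[ 0.747 -0.142  0.021]
[ 0.442 -0.233  0.021]
[0.334 0.114 0.021]
[0.641 0.206 0.021]
L1 [ 0.59  -0.172  0.016]
L2 [0.492 0.146 0.016]
long [0.433 0.047 0.034]
longA [0.422 0.091 0.034]
longB [0.445 0.002 0.034]
short [ 0.617 -0.075  0.031]
shortA [ 0.609 -0.042  0.031]
shortB [ 0.625 -0.109  0.031]
deep top [ 0.541 -0.011  0.078]
bear [ 0.454 -0.139  0.03 ]
ss [0.624 0.119 0.052]
```

Request:
{"api": "play_rows", "payload": {"xyz": [[-3.7,-0.3,-3.4],[-3.7,-0.3,-3.4],[-3.7,-0.3,-3.4],[-3.7,-0.3,-3.4],[-3.7,-0.3,-3.4],[-3.7,-0.3,-3.4],[-3.7,-0.3,-3.4],[-3.7,-0.3,-3.4]], "delta_rot": [[0,0,0],[0,0,0],[0,0,0],[0,0,0],[0,0,0],[0,0,0],[0,0,0],[0,0,0]], "gripper": [110,110,110,110,110,110,110,110]}}

```text
t: 1.85
tool_pos: [0.3759, 0.2754, 0.2558]
eef_rot: [-1.572, -0.001, 1.258]
force: [0.5, 0.6, 0.3]
grip_width: 0.0489
```

Request:
{"api": "play_rows", "payload": {"xyz": [[-3.7,-0.3,-3.4],[-3.7,-0.3,-3.4],[-3.7,-0.3,-3.4],[-3.7,-0.3,-3.4],[-3.7,-0.3,-3.4],[-3.7,-0.3,-3.4],[0,0,0],[0,0,0]], "delta_rot": [[0,0,0],[0,0,0],[0,0,0],[0,-0.1,0],[0,-0.11,0],[0,-0.1,0],[0,-0.15,0],[0,-0.15,0]], "gripper": [150,150,150,150,150,150,150,150]}}

```text
t: 2.85
tool_pos: [0.515, 0.0097, 0.2733]
eef_rot: [-1.571, -0.0, 1.871]
force: [-0.4, -0.7, -0.1]
grip_width: 0.035
```

Run:
```python
from bench import robot, imaging, finder
from h import *
s=robot.get_state()
for k in ['t','tool_pos','eef_rot','force','grip_width','joint_positions']: print(k,s[k])
c=imaging.camera('wrist'); save(c,'w1')
print(c['fx'],c['cx'],c['cy'],c['origin'],camR(c).round(3).tolist())
import pickle; pickle.dump(c,open('w1.pkl','wb'))
```

```text
t 2.85
tool_pos [0.51499769 0.00972563 0.2732891 ]
eef_rot [-1.57069749e+00 -1.35175747e-04  1.87130972e+00]
force [-0.40499444 -0.73319201 -0.06706226]
grip_width 0.03503483098813143
joint_positions [-1.78317371e-01 -1.02659550e-01  1.91760251e+00  7.67074507e-05
  1.32679969e+00 -2.04964564e+00]
345.3080978582532 253.32383094879864 189.17800705808884 [ 0.45283758 -0.00964407  0.41519199] [[-0.295, 0.922, 0.251], [0.955, 0.285, 0.077], [-0.0, 0.262, -0.965]]
```

View pics/w1.png

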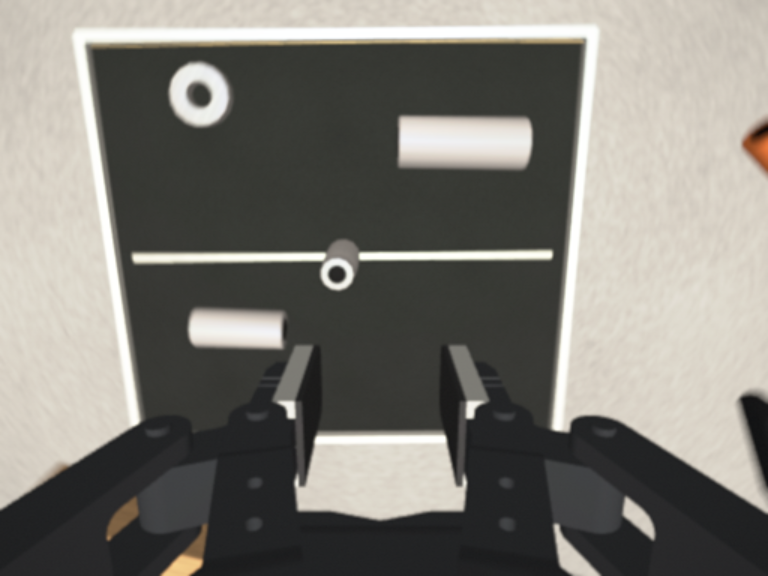

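```bash
cat > m.py <<'E'
from h import *
from scipy.optimize import least_squares
def hullpts(c,x,y,yaw,r,L,zc):
    a=np.array([-np.sin(yaw),np.cos(yaw),0]); b=np.array([np.cos(yaw),np.sin(yaw),0])
    P=[]
    for s in (-1,1):
        for t in np.linspace(0,2*np.pi,40,endpoint=False):
            P.append(proj(c,np.array([x,y,zc])+s*L/2*a+r*(np.cos(t)*b+np.sin(t)*np.array([0,0,1]))))
    return cv2.convexHull(np.array(P,np.float32))
def mom(cnt):
    m=cv2.moments(cnt); return m['m10']/m['m00'],m['m01']/m['m00'],.5*np.arctan2(2*m['mu11'],m['mu20']-m['mu02']),m['m00']
def pinfit(c,x0,r,L,name,yaw0=0.3,thr=110,dbg=None):
    g=cv2.cvtColor(c['pixels'],cv2.COLOR_RGB2GRAY)
    g4=cv2.resize(g,None,fx=4,fy=4,interpolation=cv2.INTER_CUBIC)
    _,m=cv2.threshold(g4,thr,255,cv2.THRESH_BINARY)
    uv=proj(c,[x0[0],x0[1],.016+r])
    cs,_=cv2.findContours(m,cv2.RETR_EXTERNAL,cv2.CHAIN_APPROX_NONE)
    h0=cv2.contourArea(hullpts(c,x0[0],x0[1],yaw0,r,L,.016+r))
    best=None
    for k in cs:
        k=(k.astype(np.float32)+.5)/4-.5
        k=cv2.convexHull(k)
        A=cv2.contourArea(k)
        if A<.5*h0 or A>1.6*h0: continue
        u,v,_,_=mom(k); d=np.hypot(u-uv[0],v-uv[1])
        if best is None or d<best[0]: best=(d,k)
    k=best[1]; t=mom(k)
    def f(p):
        q=mom(hullpts(c,p[0],p[1],p[2],r,L,.016+r))
        return [q[0]-t[0],q[1]-t[1],50*np.sin(q[2]-t[2])*1.0]
    s=least_squares(f,[x0[0],x0[1],yaw0],x_scale=[.01,.01,.1],diff_step=1e-4)
    q=mom(hullpts(c,*s.x,r,L,.016+r))
    return s.x,s.cost,q[3]/t[3]
def linefit(c,p1,p2,skip=None,n=60):
    # sample columns across predicted line p1->p2 (world xy), find bright peak
    g=cv2.cvtColor(c['pixels'],cv2.COLOR_RGB2GRAY).astype(np.float32)
    p1=np.array(p1);p2=np.array(p2); d=(p2-p1)/np.linalg.norm(p2-p1); nn=np.array([-d[1],d[0]])
    out=[]
    w=np.arange(-.012,.0121,.0005)
    for t in np.linspace(0,1,n):
        b=p1+(p2-p1)*t
        uv=np.array([proj(c,[*(b+nn*k),.016]) for k in w],np.float32)
        val=cv2.remap(g,uv[:,0].reshape(1,-1),uv[:,1].reshape(1,-1),cv2.INTER_LINEAR)[0]
        if np.any(uv<2) or np.any(uv[:,0]>509) or np.any(uv[:,1]>381): continue
        on=val>110
        wid=on.sum()*.0005
        if .003<wid<.0085 and not on[0] and not on[-1]:
            ww=np.clip(val-60,0,None); out.append(b+nn*(ww*w).sum()/ww.sum())
    out=np.array(out)
    for _ in range(4):
        m=out.mean(0); _,_,V=np.linalg.svd(out-m); dd=V[0]; res=(out-m)@np.array([-dd[1],dd[0]])
        keep=abs(res)<max(.0008,2*np.median(abs(res))); 
        if keep.all(): break
        out=out[keep]
    if dd[1]<0: dd=-dd
    yaw=np.arctan2(-dd[0],dd[1])
    return m,yaw,len(out),res.std()
def report(c,L0,S0,l1=(.59,-.17),l2=(.494,.144)):
    m,yaw,n,sd=linefit(c,l1,l2)
    print('line pt',m.round(4),'yaw deg',np.degrees(yaw).round(2),n,sd.round(5))
    bx=np.array([np.cos(yaw),np.sin(yaw)]); by=np.array([-bx[1],bx[0]])
    for nm,x0,r,L in (('long',L0,.018,.09),('short',S0,.015,.07)):
        if x0 is None: continue
        try:
            p,cost,ar=pinfit(c,x0,r,L,nm,yaw)
            e=p[:2]-m
            print(nm,p[:2].round(4),'off line mm',(1e3*(e@bx)).round(2),'along',(1e3*(e@by)).round(1),'askew deg',np.degrees(p[2]-yaw).round(2),'cost',round(cost,5),'area',ar.round(3))
        except Exception as ex: print(nm,ex)
    return m,yaw
E
python3 - <<'E'
import pickle
from m import *
c=pickle.load(open('w1.pkl','rb'))
m,yaw=report(c,(.433,.047),(.617,-.075))
def s(u,v,z): return ray(c,(u/1.5,v/1.5),z)
by=np.array([-np.sin(yaw),np.cos(yaw)]);bx=np.array([np.cos(yaw),np.sin(yaw)])
for n,u,v,z in (('deep top',337,274,.078),('bear',200,95,.03),('rimnear',335,38,.021)):
    p=s(u,v,z)[:2]; print(n,p.round(4),((p-m)@bx).round(4),((p-m)@by).round(4))
E
```

```text
line pt [0.5308 0.0269] yaw deg 17.65 19 4e-05
long 'float' object has no attribute 'round'
short 'float' object has no attribute 'round'
deep top [ 0.5424 -0.0123] -0.0008 -0.0409
bear [ 0.4591 -0.14  ] -0.1189 -0.1373
rimnear [ 0.3945 -0.0607] -0.1565 -0.0422
```

```bash
sed -i "s/ar.round(3)/round(float(ar),3)/; s/<wid<.0085/<wid<.0105/" m.py
cat >> m.py <<'E'
def rel(m,yaw,p):
    e=np.array(p)[:2]-m; return np.round(1e3*np.array([e@[np.cos(yaw),np.sin(yaw)],e@[-np.sin(yaw),np.cos(yaw)]]),1)
E
python3 - <<'E'
import pickle
from m import *
from bench import imaging
c=pickle.load(open('w1.pkl','rb'))
m,yaw=report(c,(.433,.047),(.617,-.075))
t=imaging.camera('top'); report(t,(.433,.047),(.617,-.075))
E
```

```text
line pt [ 0.5433 -0.0123] yaw deg 17.66 55 4e-05
long [0.435  0.0453] off line mm -85.72 along 87.7 askew deg -1.47 cost 0.0 area 1.022
short [ 0.6204 -0.0756] off line mm 54.31 along -83.7 askew deg -2.92 cost 0.0 area 1.041
line pt [ 0.571  -0.1031] yaw deg 17.03 24 8e-05
long [0.0816 0.0164] off line mm -432.95 along 257.6 askew deg -23.93 cost 0.0 area 2.063
short [ 0.62   -0.0836] off line mm 52.6 along 4.3 askew deg 6.91 cost 0.0 area 1.7
```

Run:
```python
import pickle
from m import *
c=pickle.load(open('w1.pkl','rb'))
T=np.array([.51499769,.00972563,.2732891]); R=rpy([-1.5707,-.000135,1.87131])
for zz in (.011,-.011):
  for d in (0,.003,.006,.009,.013):
    print(zz,d,[ (1.5*proj(c,T+R@[sx,-d,zz])).round(0).tolist() for sx in (-.0175,.0175)])
a=c['pixels'][215:340,150:360]
cv2.imwrite('pics/w1c.png',cv2.resize(cv2.cvtColor(a,cv2.COLOR_RGB2BGR),None,fx=3.5,fy=3.5,interpolation=cv2.INTER_CUBIC))
```

```text
0.011 0 [[321.0, 335.0], [441.0, 335.0]]
0.011 0.003 [[319.0, 339.0], [442.0, 339.0]]
0.011 0.006 [[318.0, 343.0], [443.0, 343.0]]
0.011 0.009 [[317.0, 347.0], [444.0, 347.0]]
0.011 0.013 [[315.0, 353.0], [446.0, 353.0]]
-0.011 0 [[323.0, 403.0], [438.0, 403.0]]
-0.011 0.003 [[322.0, 408.0], [440.0, 408.0]]
-0.011 0.006 [[321.0, 413.0], [441.0, 413.0]]
-0.011 0.009 [[320.0, 419.0], [442.0, 419.0]]
-0.011 0.013 [[318.0, 426.0], [443.0, 426.0]]
```

View pics/w1c.png

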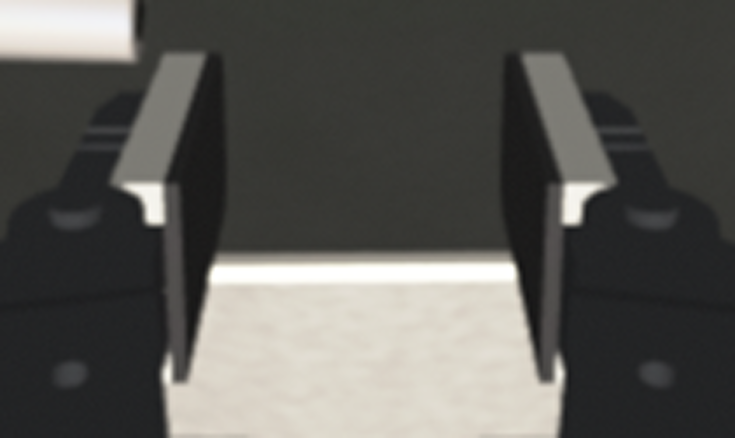

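Request:
{"api": "play_rows", "payload": {"xyz": [[0,0,0],[0,0,0],[0,0,0],[0,0,0]], "delta_rot": [[0,-0.008,0],[0.11,0,0],[0.12,0,0],[0.12,0,0]], "gripper": [120,120,120,120]}}

```text
t: 3.45
tool_pos: [0.5148, 0.0108, 0.274]
eef_rot: [-1.218, 0.001, 1.875]
force: [0.4, -0.5, -0.2]
grip_width: 0.0454
```

```bash
cat > g.py <<'E'
from m import *
from bench import robot
M=np.array([.5433,-.0123]); YAW=np.radians(17.66)
BX=np.array([np.cos(YAW),np.sin(YAW),0]);BY=np.array([-BX[1],BX[0],0])
def go(bx,by,z):
    s=robot.get_state(); T=np.array(s['tool_pos']);R=rpy(s['eef_rot'])
    e=T-np.array([*M,0]); print('t',round(s['t'],2),'board mm',(1e3*np.array([e@BX,e@BY,T[2]])).round(1),'F',np.round(s['force'],2),'w',round(s['grip_width'],4),'tilt',np.degrees(np.arcsin(-R[:,1]@BX)).round(2),'xaxis err',np.degrees(np.arctan2(-(R[:,0]@BX),R[:,0]@BY)).round(2))
    tgt=np.array([*M,0])+bx*1e-3*BX+by*1e-3*BY+np.array([0,0,z*1e-3])
    d=R.T@(tgt-T)*100; print('shift cm',d.round(2),np.linalg.norm(d).round(2))
    for n,v in(('bx1cm',BX),('by1cm',BY),('z1cm',np.array([0,0,1.]))): print(n,(R.T@v).round(3))
E
python3 -c "
from g import *
go(-130,87,80)
go(-130,87,27)"
```

```text
t 3.45 board mm [-20.1  30.6 274. ] F [ 0.37 -0.51 -0.16] w 0.0454 tilt 20.21 xaxis err -0.24
shift cm [ 5.61 22.    3.64] 22.99
bx1cm [ 0.004 -0.345 -0.938]
by1cm [1.    0.    0.004]
z1cm [-0.001 -0.938  0.345]
t 3.45 board mm [-20.1  30.6 274. ] F [ 0.37 -0.51 -0.16] w 0.0454 tilt 20.21 xaxis err -0.24
shift cm [ 5.62 26.97  1.81] 27.61
bx1cm [ 0.004 -0.345 -0.938]
by1cm [1.    0.    0.004]
z1cm [-0.001 -0.938  0.345]
```

Request:
{"api": "play_rows", "payload": {"xyz": [[0.94,3.67,0.61],[0.94,3.67,0.61],[0.94,3.67,0.61],[0.94,3.67,0.61],[0.94,3.67,0.61],[0.94,3.67,0.61],[0,0,0]], "delta_rot": [[0,-0.004,0],[0,0,0],[0,0,0],[0,0,0],[0,0,0],[0,0,0],[0,0,0]], "gripper": [120,120,120,120,120,120,120]}}

```text
t: 4.32
tool_pos: [0.3896, 0.0318, 0.0771]
eef_rot: [-1.215, -0.004, 1.879]
force: [1.1, 0.2, -0.0]
grip_width: 0.0454
```

```bash
python3 -c "
from g import *
go(-130,87,27)
s=robot.get_state(); print(np.round(s['joint_positions'],3))
from bench import imaging
c=imaging.camera('wrist'); save(c,'w2'); report(c,(.435,.0453),(.6204,-.0756))
"
```

```text
t 4.33 board mm [-133.1   88.6   77.1] F [ 1.15  0.18 -0.02] w 0.0454 tilt 20.4 xaxis err 0.02
shift cm [-0.18  4.59 -2.03] 5.02
bx1cm [-0.    -0.349 -0.937]
by1cm [ 1.     0.003 -0.002]
z1cm [ 0.004 -0.937  0.349]
[-0.093  0.066  2.174 -0.141  1.235 -1.904]m.py:51: RuntimeWarning: Mean of empty slice.
  m=out.mean(0); _,_,V=np.linalg.svd(out-m); dd=V[0]; res=(out-m)@np.array([-dd[1],dd[0]])
  ret = ret.dtype.type(ret / rcount)
Traceback (most recent call last):
  File "m.py", line 59, in report
    m,yaw,n,sd=linefit(c,l1,l2)
               ~~~~~~~^^^^^^^^^
  File "m.py", line 51, in linefit
    m=out.mean(0); _,_,V=np.linalg.svd(out-m); dd=V[0]; res=(out-m)@np.array([-dd[1],dd[0]])
                         ~~~~~~~~~~~~~^^^^^^^
numpy.linalg.LinAlgError: 1-dimensional array given. Array must be at least two-dimensional
```

View pics/w2.png

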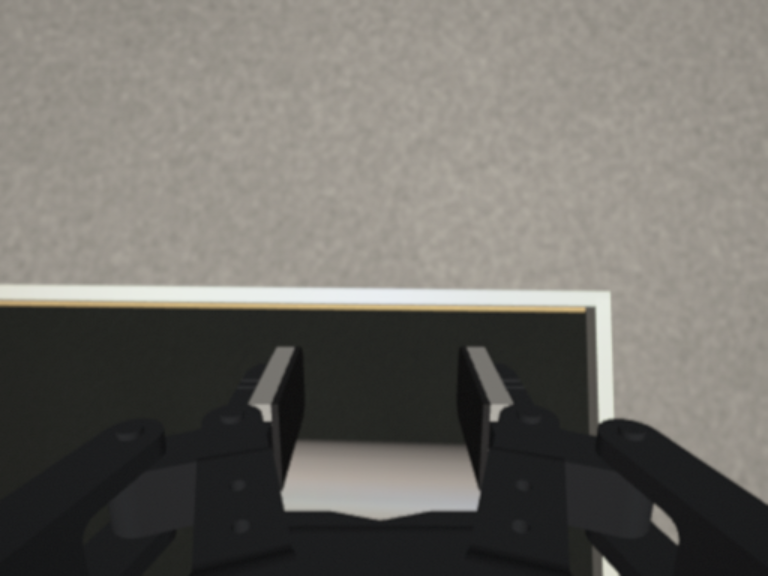

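Request:
{"api": "play_rows", "payload": {"xyz": [[-0.06,1.53,-0.68],[-0.06,1.53,-0.68],[-0.06,1.53,-0.68],[0,0,0]], "delta_rot": [[0,0,0],[0,0,0],[0,0,0],[0,0,0]], "gripper": [120,120,120,120]}}

```text
t: 4.88
tool_pos: [0.3954, 0.0306, 0.0273]
eef_rot: [-1.217, -0.003, 1.879]
force: [-0.5, 0.2, 0.1]
grip_width: 0.0451
```

```bash
python3 -c "
from g import *
go(-120,87,27)
from bench import imaging
c=imaging.camera('scene'); a=c['pixels'][150:310,150:360]
cv2.imwrite('pics/s3.png',cv2.resize(cv2.cvtColor(a,cv2.COLOR_RGB2BGR),None,fx=3.6,fy=3.6,interpolation=cv2.INTER_CUBIC))
"
```

```text
t 4.88 board mm [-127.9   85.8   27.3] F [-0.47  0.2   0.12] w 0.0451 tilt 20.26 xaxis err 0.02
shift cm [ 0.12 -0.24 -0.75] 0.8
bx1cm [-0.    -0.346 -0.938]
by1cm [ 1.     0.003 -0.001]
z1cm [ 0.003 -0.938  0.346]
```

View pics/s3.png

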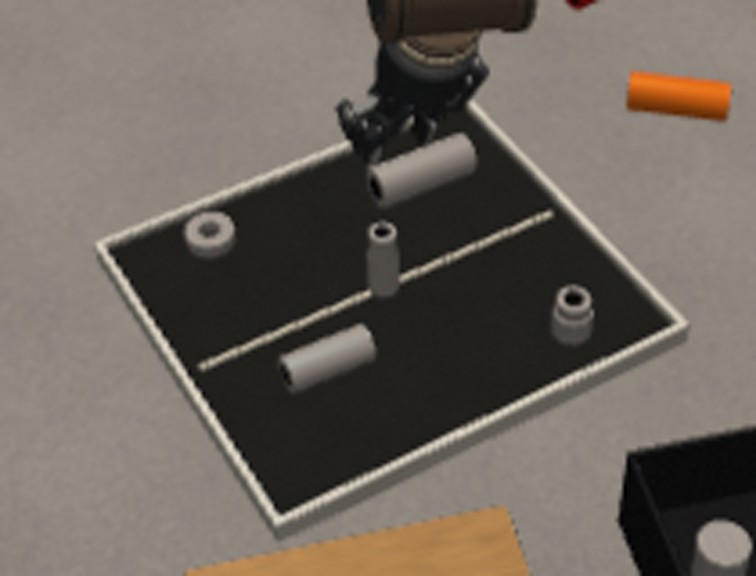

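Request:
{"api": "play_rows", "payload": {"xyz": [[0,-0.07,-0.19],[0,-0.07,-0.19],[0,-0.07,-0.19],[0,-0.1,-0.28],[0,-0.14,-0.375],[0,-0.14,-0.375],[0,-0.14,-0.375],[0,-0.14,-0.375]], "delta_rot": [[0,0,0],[0,0,0],[0,0,0],[0,0,0],[0,0,0],[0,0,0],[0,0,0],[0,0,0]], "gripper": [120,120,120,120,120,120,120,120]}}

```text
t: 5.92
tool_pos: [0.4207, 0.0383, 0.0291]
eef_rot: [-1.221, -0.001, 1.88]
force: [-0.0, -0.1, 0.4]
grip_width: 0.0452
```

```bash
python3 -c "
from g import *
go(-70,87,27)
"
```

```text
t 5.92 board mm [-101.4   85.4   29.1] F [-0.03 -0.08  0.36] w 0.0452 tilt 20.06 xaxis err 0.04
shift cm [ 0.16 -0.88 -3.02] 3.16
bx1cm [-0.001 -0.343 -0.939]
by1cm [ 1.     0.001 -0.001]
z1cm [ 0.001 -0.939  0.343]
```

Request:
{"api": "play_rows", "payload": {"xyz": [[0,-0.13,-0.42],[0,-0.13,-0.42],[0,-0.13,-0.42],[0,-0.13,-0.42],[0,-0.14,-0.42],[0,-0.14,-0.42],[0,-0.14,-0.42],[0,-0.14,-0.42]], "delta_rot": [[0,0,0],[0,0,0],[0,0,0],[0,0,0],[0,0,0],[0,0,0],[0,0,0],[0,0,0]], "gripper": [120,120,120,120,120,120,120,120]}}

```text
t: 6.92
tool_pos: [0.4543, 0.049, 0.0277]
eef_rot: [-1.221, -0.001, 1.88]
force: [-0.0, 0.4, 0.2]
grip_width: 0.0451
```

```bash
python3 -c "
from g import *
go(-40,87,27)
from bench import imaging
c=imaging.camera('wrist'); save(c,'w3');
c=imaging.camera('top'); a=c['pixels'][80:240,150:360]
cv2.imwrite('pics/t3.png',cv2.resize(cv2.cvtColor(a,cv2.COLOR_RGB2BGR),None,fx=3.6,fy=3.6,interpolation=cv2.INTER_CUBIC))
"
```

```text
t 6.92 board mm [-66.2  85.4  27.7] F [-0.04  0.36  0.21] w 0.0451 tilt 20.05 xaxis err 0.04
shift cm [ 0.16 -0.83 -2.48] 2.62
bx1cm [-0.001 -0.343 -0.939]
by1cm [ 1.     0.001 -0.001]
z1cm [ 0.001 -0.939  0.343]
```

View pics/w3.png

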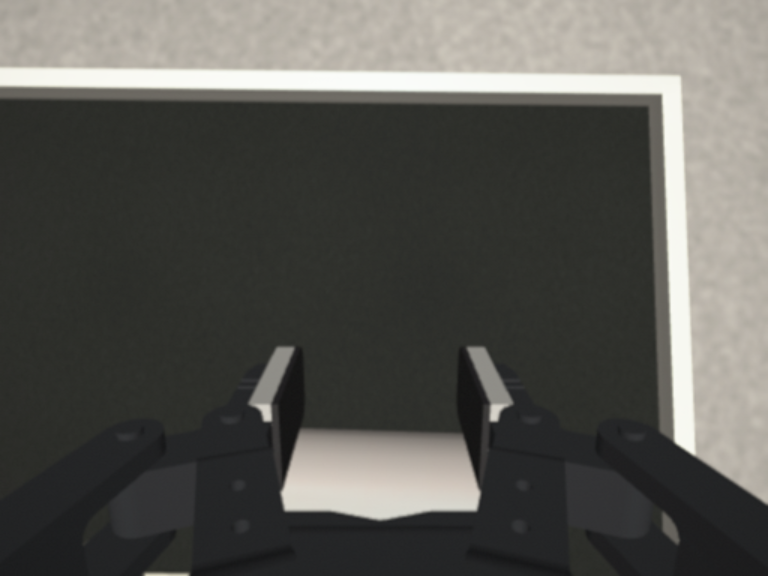

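View pics/t3.png

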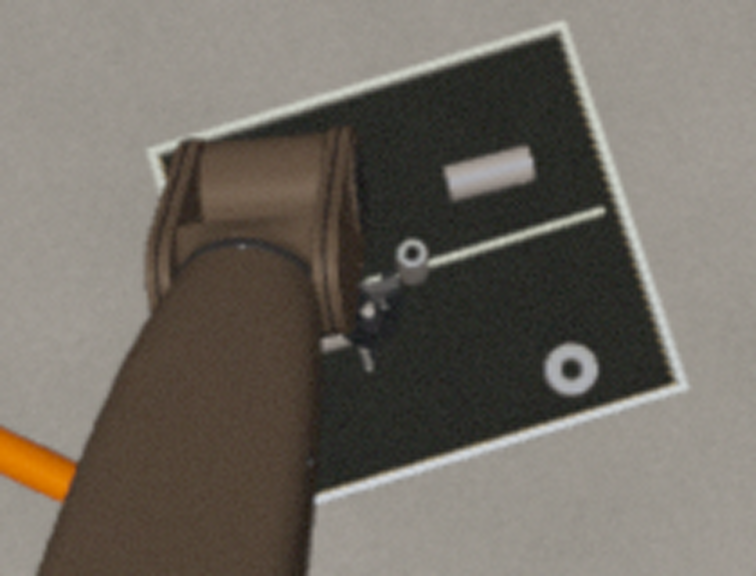

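Request:
{"api": "play_rows", "payload": {"xyz": [[0,-0.1,-0.28],[0,-0.13,-0.37],[0,-0.13,-0.37],[0,-0.13,-0.37],[0,-0.1,-0.28],[0,-0.08,-0.23],[0,-0.07,-0.18],[0,-0.05,-0.14]], "delta_rot": [[0,0,0],[0,0,0],[0,0,0],[0,0,0],[0,0,0],[0,0,0],[0,0,0],[0,0,0]], "gripper": [120,120,120,120,120,120,120,120]}}

```text
t: 8.02
tool_pos: [0.4766, 0.0561, 0.0275]
eef_rot: [-1.221, -0.001, 1.88]
force: [-0.3, -0.1, 0.2]
grip_width: 0.0453
```

```bash
python3 -c "
from g import *
go(-40,87,27)
from bench import imaging
c=imaging.camera('wrist'); save(c,'w4');
go(-40,87,27)
"
```

```text
t 8.03 board mm [-42.8  85.4  27.5] F [-0.28 -0.07  0.2 ] w 0.0453 tilt 20.06 xaxis err 0.04
shift cm [ 0.16 -0.05 -0.28] 0.33
bx1cm [-0.001 -0.343 -0.939]
by1cm [ 1.     0.001 -0.001]
z1cm [ 0.001 -0.939  0.343]
t 8.07 board mm [-42.6  85.4  27.5] F [-0.17  0.29  0.36] w 0.045 tilt 20.04 xaxis err 0.04
shift cm [ 0.16 -0.04 -0.27] 0.31
bx1cm [-0.001 -0.343 -0.939]
by1cm [ 1.     0.001 -0.001]
z1cm [ 0.001 -0.939  0.343]
```

View pics/w4.png

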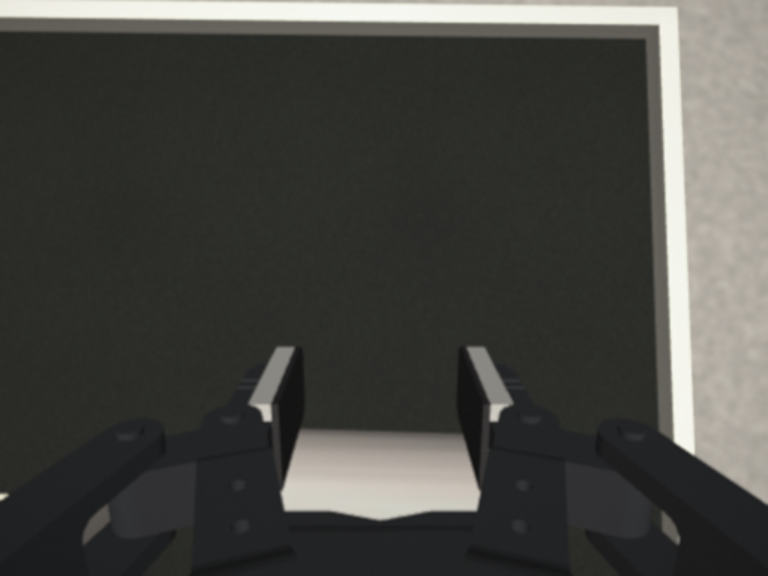

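Request:
{"api": "play_rows", "payload": {"xyz": [[0,0.3,0.9],[0,0.3,0.9],[0,-3.2,1.1],[0,-3.3,0.8],[0,-3.4,0.4],[0,-3.5,0],[0,0,0]], "delta_rot": [[0,0,0],[0,0,0],[-0.11,0,0],[-0.12,0,0],[-0.12,0,0],[0,0,0],[0,0,0]], "gripper": [120,120,120,120,120,120,120]}}

```text
t: 8.95
tool_pos: [0.4605, 0.05, 0.1683]
eef_rot: [-1.577, 0.002, 1.879]
force: [0.4, 0.7, 0.5]
grip_width: 0.0456
```

```bash
python3 -c "
from g import *
go(-40,87,27)
from bench import imaging
c=imaging.camera('wrist'); save(c,'w5');
import pickle; pickle.dump(c,open('w5.pkl','wb'))
report(c,(.5433+.0255*-1-.01,.065),(.6204,-.0756))
"
```

```text
t 8.95 board mm [-60.   84.5 168.3] F [0.41 0.7  0.54] w 0.0456 tilt -0.37 xaxis err 0.02
shift cm [ 0.27 14.14 -1.91] 14.27
bx1cm [-0.     0.006 -1.   ]
by1cm [ 1.    -0.002 -0.   ]
z1cm [-0.002 -1.    -0.006]
line pt [ 0.5677 -0.0953] yaw deg 17.01 21 2e-05
long [0.5103 0.0664] off line mm -7.61 along 171.5 askew deg -0.79 cost 0.0 area 1.053
short [0.5116 0.0669] off line mm -6.26 along 171.5 askew deg -0.79 cost 0.0 area 0.661
```

View pics/w5.png

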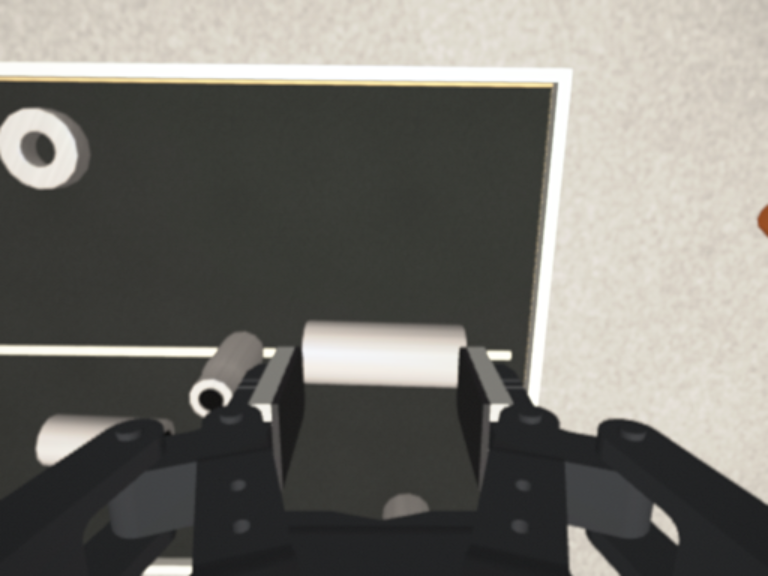

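Request:
{"api": "play_rows", "payload": {"xyz": [[-2.1,-2.4,-1.7],[-2.1,-2.4,-1.7],[-2.1,-2.4,-1.7],[0,0,0],[0,0,0]], "delta_rot": [[0,0,0],[0,0,0],[0,0,0],[0,0,0],[0,0,0]], "gripper": [120,120,120,120,120]}}

```text
t: 9.62
tool_pos: [0.5254, 0.0063, 0.2343]
eef_rot: [-1.566, -0.004, 1.88]
force: [-0.9, -0.2, -0.1]
grip_width: 0.0453
```

```bash
python3 -c "
from g import *
go(-40,87,27)
from bench import imaging
c=imaging.camera('wrist'); save(c,'w6');
import pickle; pickle.dump(c,open('w6.pkl','wb'))
report(c,(.5103,.0664),(.6204,-.0756))
t=imaging.camera('top'); pickle.dump(t,open('t6.pkl','wb'))
"
```

```text
t 9.62 board mm [-11.4  23.1 234.3] F [-0.92 -0.21 -0.06] w 0.0453 tilt 0.25 xaxis err 0.04
shift cm [ 6.31 20.77  2.76] 21.88
bx1cm [-0.001 -0.004 -1.   ]
by1cm [ 1.     0.004 -0.001]
z1cm [ 0.004 -1.     0.004]
line pt [ 0.5571 -0.0587] yaw deg 17.0 36 4e-05
long [ 0.6311 -0.0651] off line mm 68.88 along -27.8 askew deg -37.5 cost 0.0 area 0.819
short [ 0.4588 -0.1381] off line mm -117.2 along -47.2 askew deg -63.74 cost 0.0 area 1.71
```

View pics/w6.png

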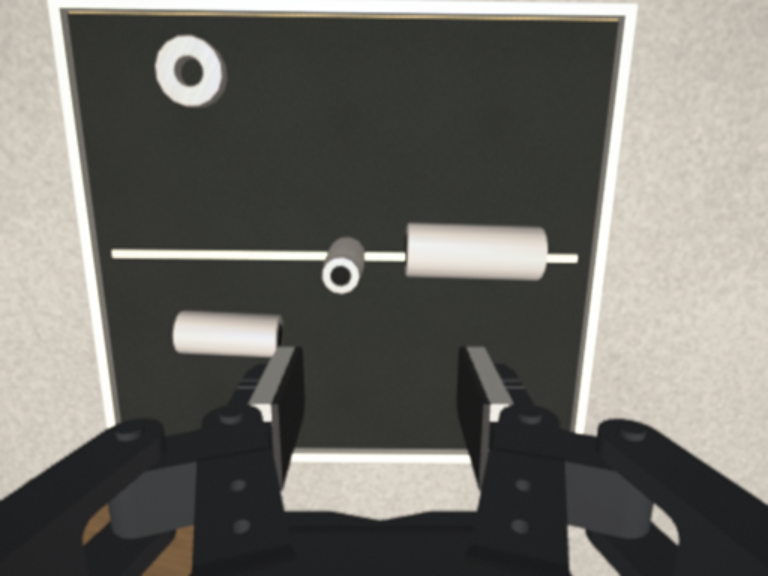

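```bash
python3 - <<'E'
s=open('m.py').read()
s=s.replace("    uv=proj(c,[x0[0]","    m=cv2.morphologyEx(m,cv2.MORPH_OPEN,cv2.getStructuringElement(cv2.MORPH_ELLIPSE,(OPEN,OPEN)))\n    uv=proj(c,[x0[0]").replace("from scipy.optimize","OPEN=37\nfrom scipy.optimize")
open('m.py','w').write(s)
E
python3 - <<'E'
import pickle
import m
from m import *
for f in ('w1','w6'):
    c=pickle.load(open(f+'.pkl','rb'))
    for o in (31,41): 
        m.OPEN=o; report(c,(.5103,.0664) if f=='w6' else (.435,.0453),(.6204,-.0756))
t=pickle.load(open('t6.pkl','rb')); a=t['pixels'][80:240,150:360]
m.OPEN=21; report(t,(.5103,.0664),(.6204,-.0756))
cv2.imwrite('pics/t6.png',cv2.resize(cv2.cvtColor(a,cv2.COLOR_RGB2BGR),None,fx=3.6,fy=3.6,interpolation=cv2.INTER_CUBIC))
E
```

```text
line pt [ 0.5433 -0.0123] yaw deg 17.66 55 4e-05
long [0.435  0.0453] off line mm -85.73 along 87.8 askew deg -1.5 cost 0.0 area 1.024
short [ 0.6205 -0.0759] off line mm 54.31 along -84.0 askew deg -2.98 cost 0.0 area 1.051
line pt [ 0.5433 -0.0123] yaw deg 17.66 55 4e-05
long [0.435  0.0454] off line mm -85.73 along 87.8 askew deg -1.51 cost 0.0 area 1.026
short [ 0.6206 -0.076 ] off line mm 54.29 along -84.1 askew deg -2.85 cost 0.0 area 1.057
line pt [ 0.5571 -0.0587] yaw deg 17.0 36 4e-05
long [0.5104 0.068 ] off line mm -7.62 along 134.7 askew deg -1.33 cost 0.0 area 1.024
short [ 0.4588 -0.1381] off line mm -117.21 along -47.2 askew deg -63.65 cost 0.0 area 1.713
line pt [ 0.5571 -0.0587] yaw deg 17.0 36 4e-05
long [0.5104 0.0678] off line mm -7.63 along 134.6 askew deg -1.28 cost 0.0 area 1.031
short [0.5106 0.0692] off line mm -7.04 along 135.9 askew deg -1.3 cost 0.0 area 0.659
line pt [ 0.5718 -0.1057] yaw deg 17.06 23 8e-05
long 'NoneType' object is not subscriptable
short 'NoneType' object is not subscriptable
```

View pics/t6.png

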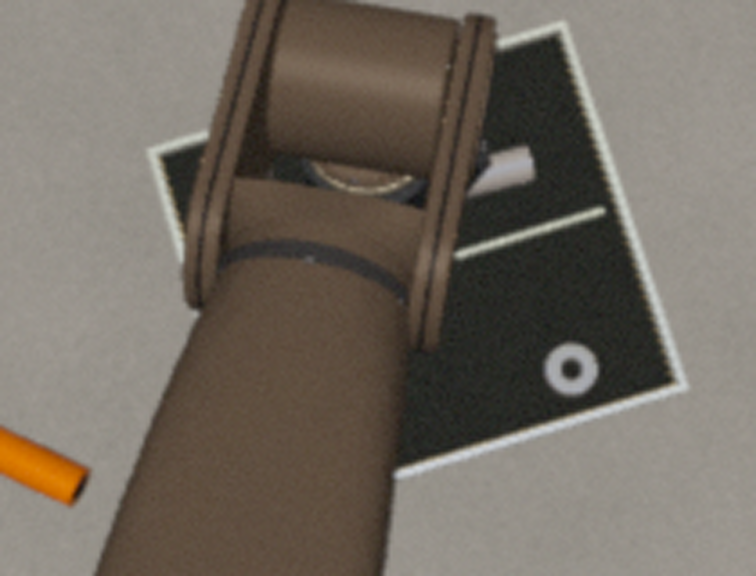

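Request:
{"api": "play_rows", "payload": {"xyz": [[2.1,2.4,1.7],[2.1,2.4,1.7],[2.1,2.4,1.7],[0,0,0],[0,0,0]], "delta_rot": [[0,0,0],[0.12,0,0],[0.12,0,0],[0.11,0,0],[0,0,0]], "gripper": [120,120,120,120,120]}}

```text
t: 10.35
tool_pos: [0.4559, 0.0503, 0.1656]
eef_rot: [-1.219, -0.003, 1.881]
force: [0.3, -0.1, 0.6]
grip_width: 0.0452
```

```bash
python3 -c "
from g import *
go(-60,85.4,80)
go(-60,85.4,27.5)
"
```

```text
t 10.35 board mm [-64.3  86.2 165.6] F [ 0.33 -0.07  0.65] w 0.0452 tilt 20.18 xaxis err 0.14
shift cm [-0.1   7.89 -3.35] 8.57
bx1cm [-0.002 -0.345 -0.939]
by1cm [ 1.     0.002 -0.003]
z1cm [ 0.003 -0.939  0.345]
t 10.35 board mm [-64.3  86.2 165.6] F [ 0.33 -0.07  0.65] w 0.0452 tilt 20.18 xaxis err 0.14
shift cm [-0.12 12.82 -5.17] 13.82
bx1cm [-0.002 -0.345 -0.939]
by1cm [ 1.     0.002 -0.003]
z1cm [ 0.003 -0.939  0.345]
```

Request:
{"api": "play_rows", "payload": {"xyz": [[-0.02,3.0,-1.2],[-0.02,3.0,-1.2],[-0.02,3.0,-1.2],[-0.02,2.5,-1.0],[-0.02,1.3,-0.55],[0,0,0],[0,0,0]], "delta_rot": [[0,0,0],[0,0,0],[0,0,0],[0,0,0],[0,0,0],[0,0,0],[0,0,0]], "gripper": [120,120,120,120,120,120,120]}}

```text
t: 11.22
tool_pos: [0.462, 0.0501, 0.0305]
eef_rot: [-1.223, -0.001, 1.88]
force: [0.4, -0.5, -0.6]
grip_width: 0.0452
```

```bash
python3 -c "
from g import *
go(-35,85.4,27.5)
"
```

```text
t 11.22 board mm [-58.5  84.1  30.5] F [ 0.36 -0.54 -0.59] w 0.0452 tilt 19.93 xaxis err 0.04
shift cm [ 0.13 -0.52 -2.31] 2.37
bx1cm [-0.001 -0.341 -0.94 ]
by1cm [ 1.     0.    -0.001]
z1cm [ 0.001 -0.94   0.341]
```

Request:
{"api": "play_rows", "payload": {"xyz": [[0.13,0.14,-0.48],[0,-0.17,-0.47],[0,-0.14,-0.38],[0,-0.09,-0.23],[0,-0.09,-0.23],[0,-0.07,-0.19],[0,-0.07,-0.19],[0,-0.05,-0.14]], "delta_rot": [[0,0,0],[0,0,0],[0,0,0],[0,0,0],[0,0,0],[0,0,0],[0,0,0],[0,0,0]], "gripper": [120,120,120,120,120,120,120,120]}}

```text
t: 12.22
tool_pos: [0.4833, 0.0586, 0.0265]
eef_rot: [-1.221, -0.001, 1.88]
force: [-1.2, 0.1, -0.2]
grip_width: 0.0452
```

```bash
python3 -c "
from g import *
go(-35,85.4,27.5)
from bench import imaging
c=imaging.camera('wrist'); save(c,'w7');
go(-35,85.4,27.5)
"
```

```text
t 12.22 board mm [-35.7  85.8  26.5] F [-1.23  0.06 -0.21] w 0.0452 tilt 20.06 xaxis err 0.04
shift cm [-0.03 -0.11 -0.03] 0.12
bx1cm [-0.001 -0.343 -0.939]
by1cm [ 1.     0.001 -0.001]
z1cm [ 0.001 -0.939  0.343]
t 12.28 board mm [-35.5  85.7  26.6] F [-0.69 -0.4   0.02] w 0.0454 tilt 20.03 xaxis err 0.04
shift cm [-0.03 -0.1  -0.01] 0.11
bx1cm [-0.001 -0.343 -0.939]
by1cm [ 1.     0.001 -0.001]
z1cm [ 0.001 -0.939  0.343]
```

View pics/w7.png

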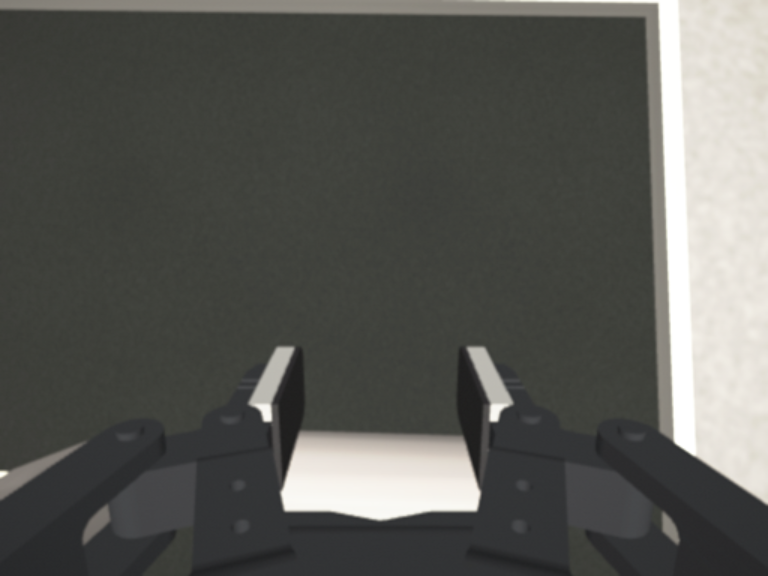

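Request:
{"api": "play_rows", "payload": {"xyz": [[0,0.3,0.9],[0,0.35,0.95],[0,-3.4,1.2],[0,-3.5,0.8],[0,-3.6,0.4],[-1.5,-4.0,-2.5],[-2.5,-3.0,-2.0],[-2.5,-1,-2.0]], "delta_rot": [[0,0,0],[0,0,0],[-0.11,0,0],[-0.12,0,0],[-0.12,0,0],[0,0,0],[0,0,0],[0,0,0]], "gripper": [120,120,120,120,120,120,120,120]}}

```text
t: 13.28
tool_pos: [0.5485, 0.0099, 0.2177]
eef_rot: [-1.575, 0.001, 1.88]
force: [-0.5, -0.4, -0.5]
grip_width: 0.045
```

Request:
{"api": "play_rows", "payload": {"xyz": [[0,0,0],[0,0,0]], "delta_rot": [[0,0,0],[0,0,0]], "gripper": [120,120]}}

```text
t: 13.52
tool_pos: [0.5461, 0.0108, 0.2137]
eef_rot: [-1.568, -0.003, 1.88]
force: [0.2, 0.4, 0.4]
grip_width: 0.0451
```

```bash
python3 -c "
import m
from g import *
go(-40,87,27)
from bench import imaging
c=imaging.camera('wrist'); save(c,'w8');
import pickle; pickle.dump(c,open('w8.pkl','wb'))
report(c,(.518,.069),(.6204,-.0756))
"
```

```text
t 13.53 board mm [  9.7  21.2 213.7] F [0.16 0.39 0.43] w 0.0451 tilt 0.13 xaxis err 0.03
shift cm [ 6.53 18.7   4.92] 20.41
bx1cm [-0.001 -0.002 -1.   ]
by1cm [ 1.     0.003 -0.001]
z1cm [ 0.003 -1.     0.002]
line pt [ 0.5571 -0.0586] yaw deg 16.99 36 6e-05
long [0.5176 0.0699] off line mm -0.24 along 134.5 askew deg -1.18 cost 0.0 area 1.021
short [ 0.6194 -0.077 ] off line mm 54.14 along -35.8 askew deg -2.63 cost 0.0 area 1.073
```

View pics/w8.png

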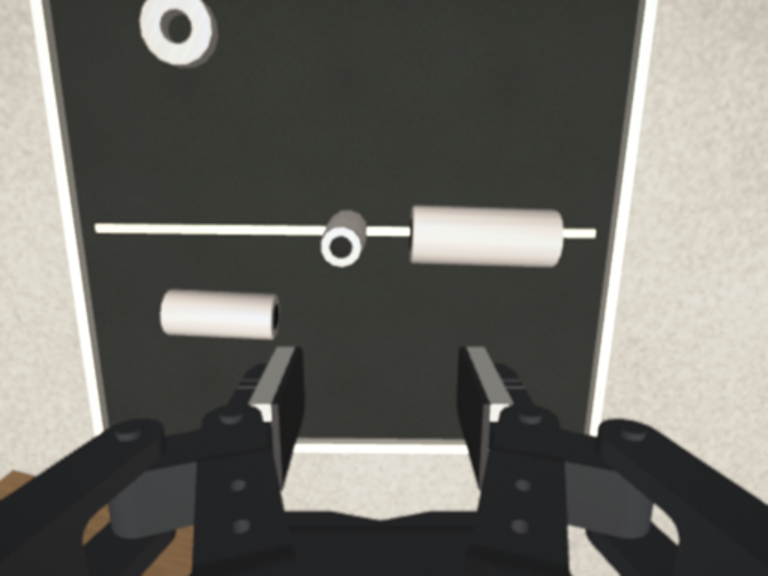

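Request:
{"api": "play_rows", "payload": {"xyz": [[-2.6,1.0,-2.4],[-2.6,1.0,-2.4],[-2.6,1.5,-2.4],[-2.6,1.5,-2.4],[0,0,0],[0,0,0],[0,0,0],[0,0,0]], "delta_rot": [[0,0,0],[0,0,0],[0,0,0],[0,0.012,0],[-0.09,0,0],[-0.09,0,0],[-0.07,0,0],[0,0,0]], "gripper": [120,120,120,120,120,120,120,120]}}

```text
t: 14.58
tool_pos: [0.6685, -0.0585, 0.1633]
eef_rot: [-1.818, -0.003, 1.868]
force: [0.8, -0.2, 0.1]
grip_width: 0.0448
```

```bash
sed -i 's/17.66/17.0/' g.py; python3 -c "
from g import *
go(98,-83,80)
go(98,-83,21.5)
"
```

```text
t 14.57 board mm [106.2 -80.8 163.3] F [ 0.82 -0.21  0.09] w 0.0448 tilt -14.15 xaxis err 0.01
shift cm [-0.25  7.88  2.83] 8.37
bx1cm [-0.     0.244 -0.97 ]
by1cm [1.    0.003 0.001]
z1cm [ 0.003 -0.97  -0.244]
t 14.57 board mm [106.2 -80.8 163.3] F [ 0.82 -0.21  0.09] w 0.0448 tilt -14.15 xaxis err 0.01
shift cm [-0.26 13.55  4.26] 14.21
bx1cm [-0.     0.244 -0.97 ]
by1cm [1.    0.003 0.001]
z1cm [ 0.003 -0.97  -0.244]
```

Request:
{"api": "play_rows", "payload": {"xyz": [[-0.05,3.2,1.0],[-0.05,3.2,1.0],[-0.05,3.2,1.0],[-0.05,2.4,0.76],[-0.05,1.5,0.5],[0,0,0],[0,0,0]], "delta_rot": [[0,0,0],[0,0,0],[0,0,0],[0,0,0],[0,0,0],[0,0,0],[0,0,0]], "gripper": [120,120,120,120,120,120,120]}}

```text
t: 15.45
tool_pos: [0.6647, -0.0638, 0.0247]
eef_rot: [-1.822, -0.0, 1.868]
force: [0.2, 0.9, 0.2]
grip_width: 0.0447
```

```bash
python3 -c "
from g import *
go(83.4,-83,21.5)
from bench import imaging
c=imaging.camera('wrist'); save(c,'w9');
"
```

```text
t 15.45 board mm [101.1 -84.8  24.7] F [0.16 0.91 0.18] w 0.0447 tilt -14.42 xaxis err 0.03
shift cm [ 0.18 -0.13  1.79] 1.8
bx1cm [-0.     0.249 -0.969]
by1cm [ 1.  0. -0.]
z1cm [ 0.    -0.969 -0.249]
```

View pics/w9.png

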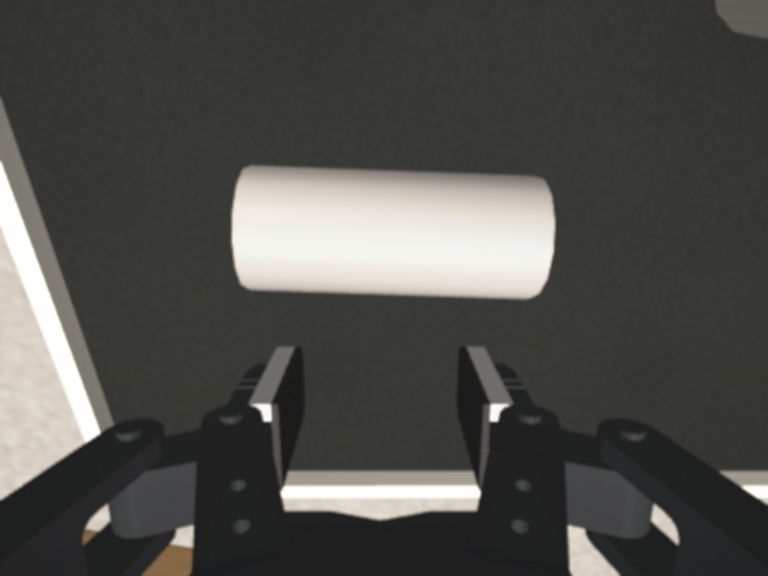

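Request:
{"api": "play_rows", "payload": {"xyz": [[0.15,0.19,0.46],[0,-0.12,0.48],[0,-0.1,0.39],[0,-0.06,0.24],[0,-0.07,0.29],[0,-0.1,0.39],[0,-0.1,0.39],[0,-0.1,0.39]], "delta_rot": [[0,0,0],[0,0,0],[0,0,0],[0,0,0],[0,0,0],[0,0,0],[0,0,0],[0,0,0]], "gripper": [120,120,120,120,120,120,120,120]}}

```text
t: 16.5
tool_pos: [0.6338, -0.0713, 0.0203]
eef_rot: [-1.821, -0.001, 1.868]
force: [-0.2, -1.2, 0.4]
grip_width: 0.0453
```

```bash
python3 -c "
from g import *
go(30,-83,21.5)
from bench import imaging
c=imaging.camera('wrist'); save(c,'w10');
"
```

```text
t 16.5 board mm [ 69.3 -82.9  20.3] F [-0.21 -1.19  0.39] w 0.0453 tilt -14.32 xaxis err 0.01
shift cm [-0.01 -1.09  3.78] 3.93
bx1cm [-0.     0.247 -0.969]
by1cm [1.    0.001 0.   ]
z1cm [ 0.001 -0.969 -0.247]
```

View pics/w10.png

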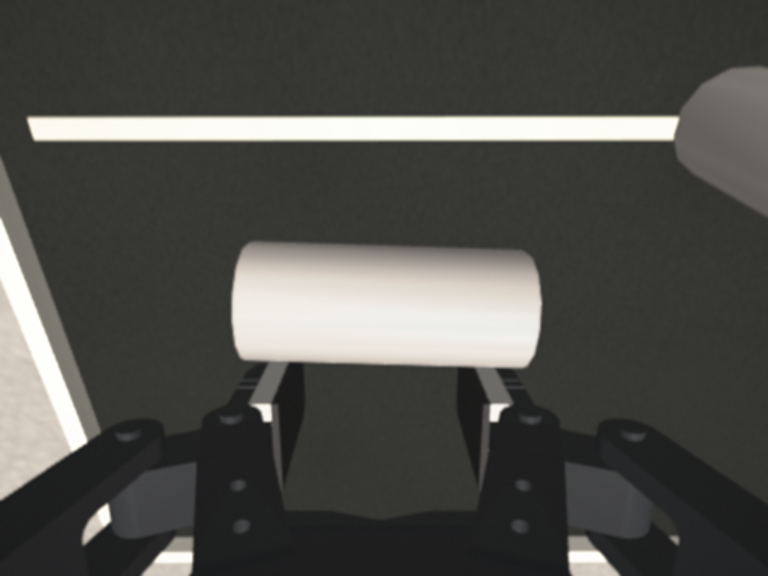

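Request:
{"api": "play_rows", "payload": {"xyz": [[0,-0.07,0.29],[0,-0.1,0.39],[0,-0.1,0.39],[0,-0.1,0.39],[0,-0.1,0.39],[0,-0.07,0.29],[0,-0.06,0.24],[0,-0.05,0.19]], "delta_rot": [[0,0,0],[0,0,0],[0,0,0],[0,0,0],[0,0,0],[0,0,0],[0,0,0],[0,0,0]], "gripper": [120,120,120,120,120,120,120,120]}}

```text
t: 17.55
tool_pos: [0.6086, -0.079, 0.0203]
eef_rot: [-1.821, -0.001, 1.868]
force: [1.0, -0.3, -0.1]
grip_width: 0.0449
```

Request:
{"api": "play_rows", "payload": {"xyz": [[0,0,0],[0,0,0]], "delta_rot": [[0,0,0],[0,0,0]], "gripper": [120,120]}}

```text
t: 17.8
tool_pos: [0.6088, -0.079, 0.0202]
eef_rot: [-1.821, -0.001, 1.868]
force: [1.1, 0.5, -0.3]
grip_width: 0.0451
```

```bash
python3 -c "
from g import *
go(30,-83,21.5)
from bench import imaging
c=imaging.camera('wrist'); save(c,'w11');
import pickle; pickle.dump(c,open('w11.pkl','wb'))
import m; m.OPEN=5
report(c,None,(.58,-.087),(.583,-.142),(.55,-.034))
"
```

```text
t 17.8 board mm [ 43.1 -82.9  20.2] F [ 1.14  0.47 -0.28] w 0.0451 tilt -14.32 xaxis err 0.02
shift cm [-0.01 -0.45  1.24] 1.32
bx1cm [-0.     0.247 -0.969]
by1cm [1.    0.001 0.   ]
z1cm [ 0.001 -0.969 -0.247]
line pt [ 0.5646 -0.0831] yaw deg 17.01 16 0.0
short 'NoneType' object is not subscriptable
```

View pics/w11.png

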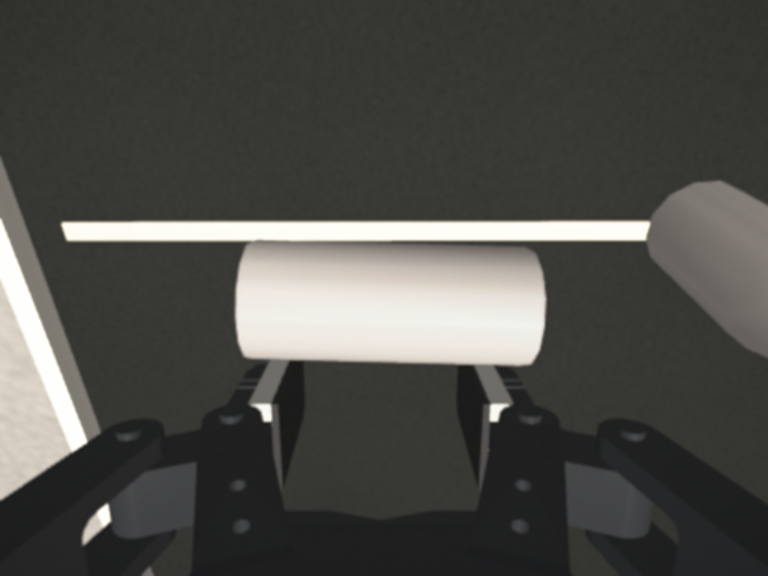

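Run:
```python
import pickle
from m import *
c=pickle.load(open('w11.pkl','rb'))
g=cv2.cvtColor(c['pixels'],cv2.COLOR_RGB2GRAY)
m=np.array([.5646,-.0831]);yaw=np.radians(17.01)
def topbot(u,poly=None):
    pass
# measured bottom/top edges by gradient at columns (orig px)
cols=[180,190,210,230,250,270,290,300]
T=[];B=[]
for u in cols:
    col=g[:,u].astype(float)
    seg=cv2.resize(g[150:250,u:u+1],None,fx=1,fy=8,interpolation=cv2.INTER_CUBIC)[:,0].astype(float)
    v=(np.arange(len(seg))+.5)/8-.5+150
    gr=np.gradient(seg)
    b=np.argmin(np.where(v>225,gr,0)); t=np.argmax(np.where((v>160)&(v<175),gr,0))
    T.append(v[t]);B.append(v[b])
print(np.round(T,1),np.round(B,1))
def f(p):
    h=hullpts(c,*p,.015,.07,.031)[:,0]
    cnt=h
    def edges(u):
        vs=[]
        for i in range(len(h)):
            a,b=h[i],h[(i+1)%len(h)]
            if (a[0]-u)*(b[0]-u)<=0 and a[0]!=b[0]: vs.append(a[1]+(b[1]-a[1])*(u-a[0])/(b[0]-a[0]))
        return min(vs),max(vs)
    r=[]
    for u,t,b in zip(cols,T,B):
        e=edges(u)
        r+=[e[1]-b] if 225<b<250 else []
    r+=[h[:,0].min()-235/1.5,h[:,0].max()-546/1.5]
    return r
s=least_squares(f,[.58,-.087,yaw],x_scale=[.01,.01,.1],diff_step=1e-4,loss='soft_l1')
print(s.x,np.round(f(s.x),2))
e=s.x[:2]-m; print('off',1e3*(e@[np.cos(yaw),np.sin(yaw)]),'askew',np.degrees(s.x[2]-yaw))
```

```text
[161.6 161.6 162.8 161.7 161.7 161.7 162.6 162.7] [238.9 239.1 239.9 240.1 240.9 241.1 241.9 241.9]
[ 0.578525   -0.08606346  0.2620935 ] [-0.    0.14 -0.2   0.21 -0.14  0.27 -0.07  0.19 -2.01  2.28]
off 12.448908326529248 askew -1.9931487810112336
```

Request:
{"api": "play_rows", "payload": {"xyz": [[0,-0.05,0.19],[0,-0.06,0.24],[0,-0.06,0.24],[0,-0.05,0.19],[0,-0.035,0.145],[0,-0.025,0.1],[0,-0.02,0.08],[0,0,0]], "delta_rot": [[0,0,0],[0,0,0],[0,0,0],[0,0,0],[0,0,0],[0,0,0],[0,0,0],[0,0,0]], "gripper": [120,120,120,120,120,120,120,120]}}

```text
t: 18.85
tool_pos: [0.597, -0.0826, 0.0202]
eef_rot: [-1.821, -0.001, 1.868]
force: [0.4, -0.4, 0.5]
grip_width: 0.045
```

```bash
python3 -c "
from g import *
go(30,-83,21.5)
from bench import imaging
c=imaging.camera('wrist'); save(c,'w12');
import pickle; pickle.dump(c,open('w12.pkl','wb'))
"
```

```text
t 18.85 board mm [ 30.8 -82.9  20.2] F [ 0.38 -0.44  0.51] w 0.045 tilt -14.31 xaxis err 0.02
shift cm [-0.01 -0.15  0.04] 0.15
bx1cm [-0.     0.247 -0.969]
by1cm [1.    0.001 0.   ]
z1cm [ 0.001 -0.969 -0.247]
```

View pics/w12.png

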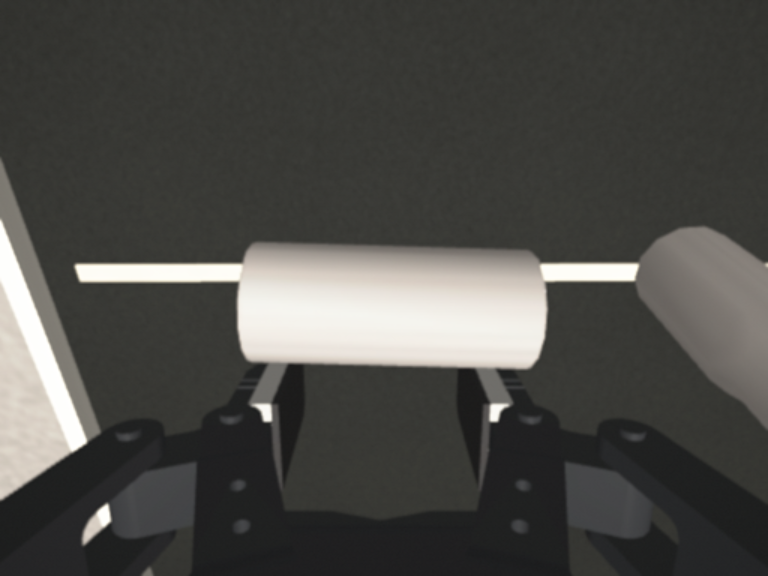

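Request:
{"api": "play_rows", "payload": {"xyz": [[0,0.25,-0.95],[0,0.25,-0.95],[0,-4.0,-1.0],[0,-4.0,-0.7],[0,-4.0,-0.3],[2.5,-4.0,1.0],[3.5,-4.0,1.0],[3.0,0,1.0]], "delta_rot": [[0,0,0],[0,0,0],[0.09,0,0],[0.09,0,0],[0.07,0,0],[0,0,0],[0,0,0],[0,0,0]], "gripper": [120,120,120,120,120,120,120,120]}}

```text
t: 19.9
tool_pos: [0.5639, 0.0011, 0.2274]
eef_rot: [-1.579, 0.003, 1.868]
force: [0.3, -0.0, 0.0]
grip_width: 0.0451
```

Request:
{"api": "play_rows", "payload": {"xyz": [[0,0,0],[0,0,0]], "delta_rot": [[0,0,0],[0,0,0]], "gripper": [120,120]}}

```text
t: 20.15
tool_pos: [0.5618, 0.0002, 0.2218]
eef_rot: [-1.571, -0.001, 1.868]
force: [-0.1, 0.9, 0.5]
grip_width: 0.0454
```

```bash
python3 -c "
import m
from g import *
go(40,-83,27)
from bench import imaging
c=imaging.camera('wrist'); save(c,'w13');
import pickle; pickle.dump(c,open('w13.pkl','wb'))
report(c,(.518,.069),(.567,-.0886))
"
```

```text
t 20.15 board mm [ 21.4   6.6 221.8] F [-0.15  0.88  0.49] w 0.0454 tilt 0.02 xaxis err 0.03
shift cm [-8.98 19.47 -1.86] 21.52
bx1cm [-0.001 -0.    -1.   ]
by1cm [ 1.     0.001 -0.001]
z1cm [ 0.001 -1.     0.   ]
line pt [ 0.5491 -0.0326] yaw deg 16.97 21 7e-05
long [0.5174 0.0703] off line mm -0.29 along 107.7 askew deg -1.23 cost 0.0 area 1.025
short [ 0.5685 -0.0905] off line mm 1.6 along -61.1 askew deg -2.29 cost 0.0 area 1.045
```

View pics/w13.png

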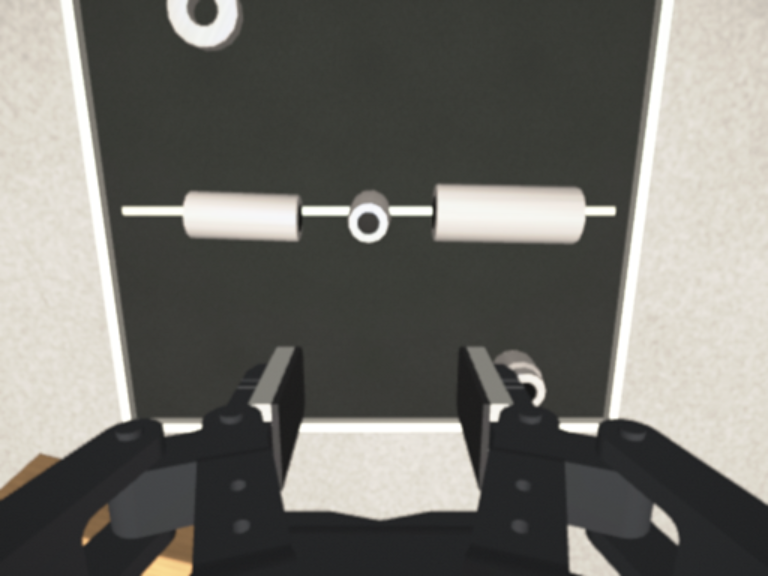

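Request:
{"api": "play_rows", "payload": {"xyz": [[-3,2,-1.3],[-3,2,-1.3],[-3,2,-1.3],[0,0,0],[0,0,0],[0,0,0],[0,0,0]], "delta_rot": [[0,0,0],[0,0,0],[-0.09,0,0],[-0.09,0,0],[-0.07,0,0],[0,0,0],[0,0,0]], "gripper": [120,120,120,120,120,120,120]}}

```text
t: 21.08
tool_pos: [0.6254, -0.0748, 0.162]
eef_rot: [-1.82, -0.001, 1.867]
force: [0.3, -0.2, 0.3]
grip_width: 0.045
```

```bash
python3 -c "
from g import *
go(47,-82,20.5)
"
```

```text
t 21.07 board mm [ 60.3 -83.8 162. ] F [ 0.34 -0.22  0.31] w 0.045 tilt -14.27 xaxis err -0.02
shift cm [ 0.16 13.38  4.77] 14.21
bx1cm [ 0.     0.247 -0.969]
by1cm [1.    0.001 0.001]
z1cm [ 0.001 -0.969 -0.247]
```

Request:
{"api": "play_rows", "payload": {"xyz": [[0.03,3.2,1.1],[0.03,3.2,1.1],[0.03,3.2,1.1],[0.03,2.4,0.9],[0.03,1.3,0.5],[0,0,0],[0,0,0]], "delta_rot": [[0,0,0],[0,0,0],[0,0,0],[0,0,0],[0,0,0],[0,0,0],[0,0,0]], "gripper": [120,120,120,120,120,120,120]}}

```text
t: 21.95
tool_pos: [0.6137, -0.0766, 0.023]
eef_rot: [-1.823, 0.0, 1.868]
force: [0.2, 0.2, 0.1]
grip_width: 0.0456
```

```bash
python3 -c "
from g import *
go(29.2,-82,20.3)
"
```

```text
t 21.95 board mm [ 48.5 -82.1  23. ] F [0.16 0.16 0.1 ] w 0.0456 tilt -14.43 xaxis err 0.02
shift cm [ 0.01 -0.22  1.94] 1.95
bx1cm [-0.     0.249 -0.968]
by1cm [ 1. -0. -0.]
z1cm [-0.    -0.968 -0.249]
```

Request:
{"api": "play_rows", "payload": {"xyz": [[0,0.16,0.46],[0,-0.12,0.48],[0,-0.1,0.39],[0,-0.06,0.24],[0,-0.04,0.145],[0,-0.025,0.1],[0,-0.02,0.08],[0,-0.01,0.05]], "delta_rot": [[0,0,0],[0,0,0],[0,0,0],[0,0,0],[0,0,0],[0,0,0],[0,0,0],[0,0,0]], "gripper": [120,120,120,120,120,120,120,120]}}

```text
t: 22.95
tool_pos: [0.594, -0.082, 0.0189]
eef_rot: [-1.821, -0.001, 1.868]
force: [0.9, 0.2, 0.3]
grip_width: 0.0455
```

Request:
{"api": "play_rows", "payload": {"xyz": [[0,0,0],[0,0,0]], "delta_rot": [[0,0,0],[0,0,0]], "gripper": [120,120]}}

```text
t: 23.2
tool_pos: [0.5939, -0.0819, 0.0188]
eef_rot: [-1.821, -0.001, 1.868]
force: [0.2, 0.5, 0.7]
grip_width: 0.0451
```

```bash
python3 -c "
from g import *
go(29.2,-82,20.3)
from bench import imaging
c=imaging.camera('wrist'); save(c,'w14');
"
```

```text
t 23.2 board mm [ 28.  -81.4  18.8] F [0.16 0.52 0.69] w 0.0451 tilt -14.32 xaxis err 0.02
shift cm [-0.06 -0.12 -0.15] 0.2
bx1cm [-0.     0.247 -0.969]
by1cm [1.    0.001 0.   ]
z1cm [ 0.001 -0.969 -0.247]
```

View pics/w14.png

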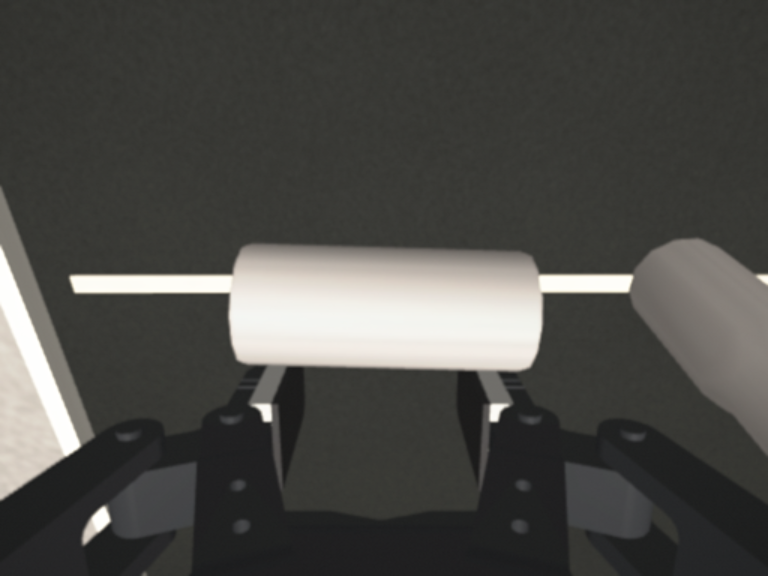

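Request:
{"api": "play_rows", "payload": {"xyz": [[0,0.25,-0.95],[0,0.25,-0.95],[0,-4.0,-1.0],[0,-4.0,-0.7],[0,-4.0,-0.3],[2.5,-4.0,1.0],[3.5,-4.0,1.0],[3.0,0,1.0]], "delta_rot": [[0,0,0],[0,0,0],[0.09,0,0],[0.09,0,0],[0.07,0,0],[0,0,0],[0,0,0],[0,0,0]], "gripper": [120,120,120,120,120,120,120,120]}}

```text
t: 24.25
tool_pos: [0.5607, 0.0018, 0.2259]
eef_rot: [-1.579, 0.003, 1.868]
force: [0.3, -0.3, -0.5]
grip_width: 0.0454
```

Request:
{"api": "play_rows", "payload": {"xyz": [[0,0,0],[0,0,0],[0,0,0]], "delta_rot": [[0,0,0],[0,0,0],[0,0,0]], "gripper": [120,120,120]}}

```text
t: 24.62
tool_pos: [0.5586, 0.0003, 0.2201]
eef_rot: [-1.57, -0.002, 1.867]
force: [-0.0, 0.2, 0.2]
grip_width: 0.0451
```

```bash
python3 -c "
import m
from g import *
go(40,-83,27)
from bench import imaging
c=imaging.camera('wrist'); save(c,'w15');
import pickle; pickle.dump(c,open('w15.pkl','wb'))
report(c,(.518,.069),(.567,-.0886))
"
```

```text
t 24.62 board mm [ 18.3   7.5 220.1] F [-0.04  0.15  0.23] w 0.0451 tilt 0.06 xaxis err -0.03
shift cm [-9.09 19.29 -2.19] 21.44
bx1cm [ 0.001 -0.001 -1.   ]
by1cm [1.    0.002 0.001]
z1cm [ 0.002 -1.     0.001]
line pt [ 0.5492 -0.0325] yaw deg 16.99 21 5e-05
long [0.5174 0.0702] off line mm -0.37 along 107.6 askew deg -1.25 cost 0.0 area 1.025
short [ 0.5654 -0.0914] off line mm -1.7 along -61.0 askew deg -2.11 cost 0.0 area 1.041
```

View pics/w15.png

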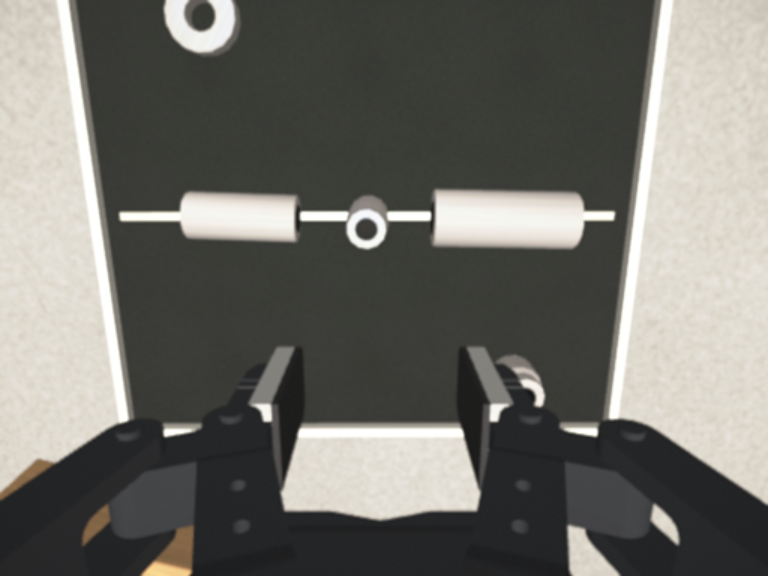

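Request:
{"api": "play_rows", "payload": {"xyz": [[-3,2,2.4],[-3,2,2.4],[-3,2,2.4],[0,0,0],[0,0,0],[0,0,0],[0,0,0]], "delta_rot": [[0,0,0],[0,0,0],[0.09,0,0],[0.09,0,0],[0.07,0,0],[0,0,0],[0,0,0]], "gripper": [120,120,120,120,120,120,120]}}

```text
t: 25.55
tool_pos: [0.5156, -0.1063, 0.1603]
eef_rot: [-1.321, -0.002, 1.867]
force: [-0.5, 0.0, -0.1]
grip_width: 0.0453
```

```bash
python3 -c "
from g import *
go(-50,-82,20.5)
"
```

```text
t 25.55 board mm [-53.9 -81.8 160.3] F [-0.52  0.04 -0.13] w 0.0453 tilt 14.3 xaxis err -0.0
shift cm [-0.04 13.45 -3.83] 13.99
bx1cm [ 0.    -0.247 -0.969]
by1cm [ 1.     0.002 -0.   ]
z1cm [ 0.002 -0.969  0.247]
```

Request:
{"api": "play_rows", "payload": {"xyz": [[0,3.2,-0.85],[0,3.2,-0.85],[0,3.2,-0.85],[0,2.4,-0.7],[0,1.3,-0.4],[0,0,0],[0,0,0]], "delta_rot": [[0,0,0],[0,0,0],[0,0,0],[0,0,0],[0,0,0],[0,0,0],[0,0,0]], "gripper": [120,120,120,120,120,120,120]}}

```text
t: 26.42
tool_pos: [0.5189, -0.1056, 0.024]
eef_rot: [-1.323, -0.0, 1.868]
force: [0.4, 0.0, 0.1]
grip_width: 0.0452
```

```bash
python3 -c "
from g import *
go(-36,-82,20.2)
"
```

```text
t 26.43 board mm [-50.6 -82.1  24. ] F [0.45 0.04 0.14] w 0.0452 tilt 14.22 xaxis err 0.02
shift cm [ 0.01  0.01 -1.51] 1.51
bx1cm [-0.    -0.246 -0.969]
by1cm [ 1. -0. -0.]
z1cm [ 0.    -0.969  0.246]
```

Request:
{"api": "play_rows", "payload": {"xyz": [[0,-0.05,-0.45],[0,-0.05,-0.45],[0,-0.05,-0.4],[0,0,0],[0,0,0],[0,0,0]], "delta_rot": [[0,0,0],[0,0,0],[0,0,0],[0,0,0],[0,0,0],[0,0,0]], "gripper": [120,120,120,120,120,120]}}

```text
t: 27.18
tool_pos: [0.5303, -0.1014, 0.0209]
eef_rot: [-1.321, -0.002, 1.868]
force: [0.7, -0.4, 1.2]
grip_width: 0.0452
```

```bash
python3 -c "
from g import *
go(-29.4,-82,20.2)
"
```

```text
t 27.18 board mm [-38.5 -81.4  20.9] F [ 0.65 -0.43  1.17] w 0.0452 tilt 14.34 xaxis err 0.01
shift cm [-0.06 -0.16 -0.9 ] 0.92
bx1cm [-0.    -0.248 -0.969]
by1cm [ 1.     0.001 -0.001]
z1cm [ 0.002 -0.969  0.248]
```

Request:
{"api": "play_rows", "payload": {"xyz": [[0,-0.05,-0.3],[0,-0.04,-0.24],[0,-0.03,-0.15],[0,-0.02,-0.07],[0,-0.01,-0.07],[0,-0.01,-0.07],[0,0,0],[0,0,0]], "delta_rot": [[0,0,0],[0,0,0],[0,0,0],[0,0,0],[0,0,0],[0,0,0],[0,0,0],[0,0,0]], "gripper": [120,120,120,120,120,120,120,120]}}

```text
t: 28.18
tool_pos: [0.5392, -0.0987, 0.0203]
eef_rot: [-1.321, -0.001, 1.868]
force: [-0.0, 0.0, -0.1]
grip_width: 0.0451
```

```bash
python3 -c "
from g import *
go(-29.4,-82,20.2)
"
```

```text
t 28.18 board mm [-29.2 -81.4  20.3] F [-0.02  0.03 -0.06] w 0.0451 tilt 14.32 xaxis err 0.01
shift cm [-0.06  0.02  0.01] 0.06
bx1cm [-0.    -0.247 -0.969]
by1cm [ 1.     0.001 -0.001]
z1cm [ 0.001 -0.969  0.247]
```

Request:
{"api": "play_rows", "payload": {"xyz": [[0,0.25,0.95],[0,0.25,0.95],[0,-4.0,1.0],[0,-4.0,0.7],[0,-4.0,0.3],[3.0,-4.0,-2.4],[3.0,-4.0,-2.4],[3.0,0,-2.4]], "delta_rot": [[0,0,0],[0,0,0],[-0.09,0,0],[-0.09,0,0],[-0.07,0,0],[0,0,0],[0,0,0],[0,0,0]], "gripper": [120,120,120,120,120,120,120,120]}}

```text
t: 29.18
tool_pos: [0.5644, 0.0025, 0.2272]
eef_rot: [-1.579, 0.003, 1.867]
force: [-0.0, -0.1, -0.4]
grip_width: 0.0451
```

Request:
{"api": "play_rows", "payload": {"xyz": [[0,0,0],[0,0,0],[0,0,0]], "delta_rot": [[0,0,0],[0,0,0],[0,0,0]], "gripper": [120,120,120]}}

```text
t: 29.55
tool_pos: [0.5617, 0.0013, 0.2214]
eef_rot: [-1.569, -0.002, 1.866]
force: [-0.5, -0.3, -0.3]
grip_width: 0.0449
```

```bash
python3 -c "
import m
from g import *
go(40,-83,27)
from bench import imaging
c=imaging.camera('wrist'); save(c,'w16');
import pickle; pickle.dump(c,open('w16.pkl','wb'))
report(c,(.518,.069),(.567,-.0886))
"
```

```text
t 29.55 board mm [ 21.6   7.7 221.4] F [-0.48 -0.26 -0.33] w 0.0449 tilt 0.08 xaxis err -0.06
shift cm [-9.1  19.42 -1.88] 21.53
bx1cm [ 0.001 -0.001 -1.   ]
by1cm [1.    0.002 0.001]
z1cm [ 0.002 -1.     0.001]
line pt [ 0.5492 -0.0326] yaw deg 17.02 21 7e-05
long [0.5175 0.0701] off line mm -0.29 along 107.5 askew deg -1.32 cost 0.0 area 1.024
short [ 0.5696 -0.0902] off line mm 2.61 along -61.1 askew deg -2.24 cost 0.0 area 1.04
```

View pics/w16.png

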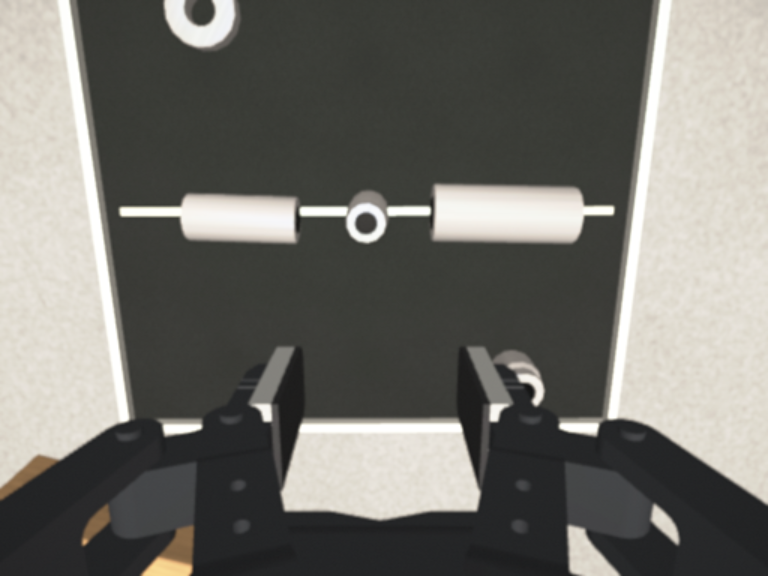

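Request:
{"api": "play_rows", "payload": {"xyz": [[-3,2,-1.3],[-3,2,-1.3],[-3,2,-1.3],[0,0,0],[0,0,0],[0,0,0],[0,0,0]], "delta_rot": [[0,0,0],[0,0,0],[-0.09,0,0],[-0.09,0,0],[-0.07,0,0],[0,0,0],[0,0,0]], "gripper": [120,120,120,120,120,120,120]}}

```text
t: 30.48
tool_pos: [0.6262, -0.0728, 0.1623]
eef_rot: [-1.82, -0.001, 1.867]
force: [1.6, 0.1, 0.3]
grip_width: 0.0454
```

```bash
python3 -c "
from g import *
go(48,-82,20.2)
"
```

```text
t 30.48 board mm [ 61.6 -82.1 162.3] F [1.58 0.07 0.34] w 0.0454 tilt -14.29 xaxis err -0.02
shift cm [-1.000e-02  1.344e+01  4.820e+00] 14.28
bx1cm [ 0.     0.247 -0.969]
by1cm [1.    0.001 0.001]
z1cm [ 0.001 -0.969 -0.247]
```

Request:
{"api": "play_rows", "payload": {"xyz": [[0,3.2,1.1],[0,3.2,1.1],[0,3.2,1.1],[0,2.4,0.9],[0,1.3,0.5],[0,0,0.3],[0,0,0],[0,0,0]], "delta_rot": [[0,0,0],[0,0,0],[0,0,0],[0,0,0],[0,0,0],[0,0,0],[0,0,0],[0,0,0]], "gripper": [120,120,120,120,120,120,120,120]}}

```text
t: 31.48
tool_pos: [0.6122, -0.0771, 0.0224]
eef_rot: [-1.823, 0.0, 1.868]
force: [-0.2, -0.2, -0.1]
grip_width: 0.0451
```

```bash
python3 -c "
from g import *
go(29.3,-82,20.2)
"
```

```text
t 31.48 board mm [ 47.  -82.1  22.4] F [-0.18 -0.18 -0.12] w 0.0451 tilt -14.45 xaxis err 0.02
shift cm [ 0.01 -0.23  1.77] 1.78
bx1cm [-0.     0.249 -0.968]
by1cm [ 1. -0. -0.]
z1cm [-0.    -0.968 -0.249]
```

Request:
{"api": "play_rows", "payload": {"xyz": [[0,-0.08,0.4],[0,-0.08,0.35],[0,-0.04,0.25],[0,0,0],[0,0,0],[0,0,0]], "delta_rot": [[0,0,0],[0,0,0],[0,0,0],[0,0,0],[0,0,0],[0,0,0]], "gripper": [120,120,120,120,120,120]}}

```text
t: 32.22
tool_pos: [0.6015, -0.0797, 0.0204]
eef_rot: [-1.821, -0.001, 1.868]
force: [0.3, 0.3, 0.4]
grip_width: 0.0449
```

```bash
python3 -c "
from g import *
go(29.3,-82,20.2)
"
```

```text
t 32.23 board mm [ 36.  -81.5  20.4] F [0.33 0.31 0.38] w 0.0449 tilt -14.33 xaxis err 0.02
shift cm [-0.05 -0.15  0.65] 0.67
bx1cm [-0.     0.247 -0.969]
by1cm [1.    0.001 0.   ]
z1cm [ 0.001 -0.969 -0.247]
```

Request:
{"api": "play_rows", "payload": {"xyz": [[0,-0.05,0.2],[0,-0.03,0.14],[0,-0.015,0.06],[0,-0.015,0.06],[0,-0.015,0.06],[0,-0.015,0.06],[0,-0.015,0.06],[0,0,0]], "delta_rot": [[0,0,0],[0,0,0],[0,0,0],[0,0,0],[0,0,0],[0,0,0],[0,0,0],[0,0,0]], "gripper": [120,120,120,120,120,120,120,120]}}

```text
t: 33.22
tool_pos: [0.595, -0.0816, 0.0202]
eef_rot: [-1.821, -0.001, 1.868]
force: [-0.3, -0.4, -0.4]
grip_width: 0.0452
```

```bash
python3 -c "
from g import *
go(29.3,-82,20.2)
"
```

```text
t 33.23 board mm [ 29.2 -81.4  20.2] F [-0.29 -0.39 -0.44] w 0.0452 tilt -14.31 xaxis err 0.02
shift cm [-0.06  0.   -0.01] 0.06
bx1cm [-0.     0.247 -0.969]
by1cm [1.    0.001 0.   ]
z1cm [ 0.001 -0.969 -0.247]
```

Request:
{"api": "play_rows", "payload": {"xyz": [[0,0.25,-0.95],[0,0.25,-0.95],[0,-4.0,-1.0],[0,-4.0,-0.7],[0,-4.0,-0.3],[2.5,-4.0,1.0],[3.5,-4.0,1.0],[3.0,0,1.0]], "delta_rot": [[0,0,0],[0,0,0],[0.09,0,0],[0.09,0,0],[0.07,0,0],[0,0,0],[0,0,0],[0,0,0]], "gripper": [120,120,120,120,120,120,120,120]}}

```text
t: 34.22
tool_pos: [0.5619, 0.0021, 0.2273]
eef_rot: [-1.579, 0.003, 1.868]
force: [0.2, -0.0, -0.1]
grip_width: 0.0454
```

Request:
{"api": "play_rows", "payload": {"xyz": [[0,0,0],[0,0,0],[0,0,0]], "delta_rot": [[0,0,0],[0,0,0],[0,0,0]], "gripper": [120,120,120]}}

```text
t: 34.6
tool_pos: [0.5598, 0.0006, 0.2215]
eef_rot: [-1.57, -0.002, 1.867]
force: [0.1, -0.2, 0.2]
grip_width: 0.0454
```

```bash
python3 -c "
import m
from g import *
go(40,-83,27)
from bench import imaging
c=imaging.camera('wrist'); save(c,'w17');
import pickle; pickle.dump(c,open('w17.pkl','wb'))
report(c,(.518,.069),(.567,-.0886))
"
```

```text
t 34.6 board mm [ 19.6   7.5 221.5] F [ 0.14 -0.17  0.23] w 0.0454 tilt 0.06 xaxis err -0.04
shift cm [-9.08 19.43 -2.07] 21.55
bx1cm [ 0.001 -0.001 -1.   ]
by1cm [1.    0.002 0.001]
z1cm [ 0.002 -1.     0.001]
line pt [ 0.5492 -0.0326] yaw deg 17.01 21 7e-05
long [0.5174 0.0703] off line mm -0.26 along 107.6 askew deg -1.25 cost 0.0 area 1.029
short [ 0.5669 -0.0911] off line mm -0.13 along -61.2 askew deg -1.98 cost 0.0 area 1.053
```

View pics/w17.png

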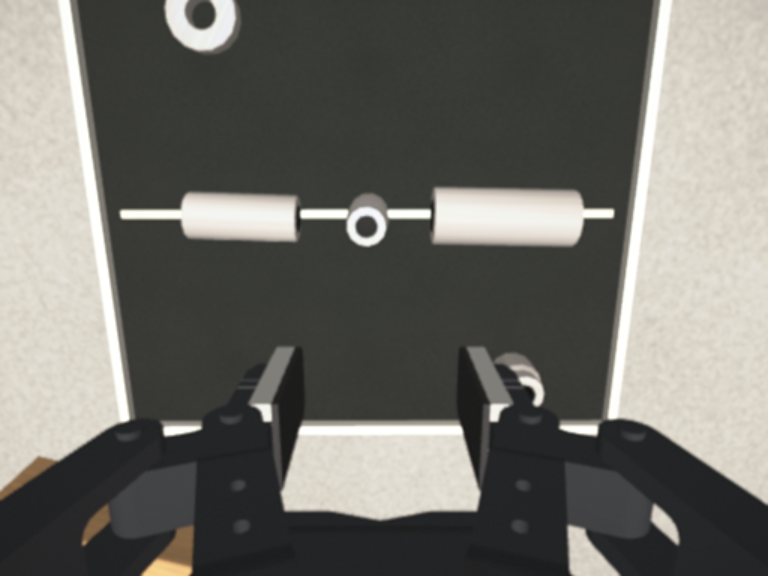

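```bash
python3 -c "
from bench import robot
print(robot.finish_job()); print(robot.get_state()['t'])"
```

```text
the job is handed in; nothing more can be done
None
the job is handed in; nothing more can be done
```

Both pins now lie on the white line, and I handed the job in at about 34.6 s of the 53 s. I rolled each pin by pushing on its upper back with two spread, tilted fingertips. I never gripped or lifted them.

The last wrist-camera check, with the arm clear:

| Pin | Off the line | Askew to it |
|---|---|---|
| Long pin | 0.3 mm | 1.3° (was 1.5°) |
| Short pin | 0.1 mm | 2.0° (was 2.9°) |

- **Remaining skew:** Most of the starting skew is still there. Rolling cannot turn a pin, and turning it would have meant sliding it.
- **Short pin corrections:** It first stopped 1.6 mm short of the line. The next two nudges overshot, by 1.7 mm and then 2.6 mm on the other side, and a third brought it onto the line.
- **Rolling without slip:** I could not see the pins turn in the images. The push forces I read stayed near sensor noise, about 1 N or less, which fits rolling.
- **Line direction:** The first wrist picture gave the line's direction as 17.7°, while later ones and the top camera gave 17.0°. I used 17.0° for the short pin. The long pin was pushed with the fingers set to 17.7°. The offsets and skew above are pin against line in the same picture.
- **Other objects:** The sockets and the bearing look unmoved in the last picture. I did not recheck the things on the table, and the arm did not go near them.

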